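Pair the bearing pots with their lids and press the seals home

ROBOT

A 6-joint arm with a two-finger parallel gripper is mounted at the origin on a cart in front of the work surface, level with it; the furniture and walls round the work are solid. World frame = base frame: x ahead of the robot, y to its left, z up, the work surface at z = 0. Lengths are in m, angles in rad, forces in N, time in s.
With the tool pointing down it reaches from about 0.225 to 0.875 m from the base axis. Payload 3.4 kg.
Tool frame: the origin (TCP) lies at the very end of the fingers, on their centre line; the grasp point (between the pads) lies ctrl.pinch_z behind it (ctrl.pinch_z is the distance from the TCP to the grasp point, in m); z points along the fingers, y is the line along which they close (so a half turn about z gives the same grasp; the last joint's range is limited). The gripper opens to 85 mm and grips with 20 to 120 N. Pads are 22 mm wide; open, the fingers measure 114 mm over their backs; the gripper's body (76 mm by 85 mm) begins 54 mm behind the grasp point. The pads swing forward as they close: fully open they stand 13 mm farther back than shut.
Start: joints at [1.044, 0.276, 1.505, -0, 1.361, -0.121], TCP at [0.227, 0.528, 0.231] pointing down, gripper open.
Joint ranges: [-2.89, 2.89], [-0.75, 2.08], [0.22, 2.7], [-1.18, 4.32], [0.11, 2.71], [-2.7, 2.7]. Speed limits (rad/s): [2.57, 2.57, 3.14, 3.14, 3.14, 3.14].

INTERFACE

Orientations are given as a unit quaternion [w, x, y, z].
In Python, from station import ctrl, get_image, job_done gives the robot as it stands. The module is installed in compiled form; this text tells all that it offers.
- The arm moves only by the tool jog_arm, never from a script. Its argument "plan" is a list of rows, each an object of numbers: "dx", "dy", "dz": the shift along the tool's x, y, z in units of 25 cm (1.0 is 25 cm); "wx", "wy", "wz": the turn, a rotation vector about the tool's x, y, z in units of 2 pi rad (1.0 is 2 pi rad). In form: [{"dx": .., "dy": .., "dz": .., "wx": .., "wy": .., "wz": ..}, ...]. A call has exactly 5 rows; each row is the pose to reach, as a shift and turn from the pose commanded when the call began, along the tool's axes at that moment, turning the shorter way round; what a row does not reach only later rows make up. A row lasts 1/8 s, in which the tool goes at most 62.5 mm and 10.7 degrees, less where a joint would pass 70% of its speed; a pose out of reach is approached as far as the arm can. A call with a number of a shift or a turn outside -1 to 1 is refused whole. A call with a gripper value outside its range is refused whole. "fingers" is the closure, from 0 (fully open) to 1 (shut), set as the call begins (left out, the last holds). The fingers move at their own pace and stop on an object; "grip_force" is the grip in N (left out, the last holds). Time passes only in rows, so rows that repeat a pose let the fingers close, or fill a call up. It gives the time, the measured TCP pose, the force, the opening and the grip force at its end, in the units of the state.
- ctrl.observe(): the state, without advancing time (a new reading comes with each control period).
- get_image(name): name is "side" or "top" or "wrist"; returns a dict with "pixels" (400x640x3 uint8, blue, green, red), "K" (3x3 intrinsics, pixels), "origin" and "attitude" of the camera in the world; the wrist camera has in their place "tool_from_camera" (4x4, takes a point from camera to tool coordinates, whose origin is the TCP and whose axes are the flange's). Camera axes: x right, y down, z forward; pixel columns grow to the right and rows downward; lengths in m; the calibration is good to about 2 mm. The wrist camera is an equidistant fisheye: a pixel r from the principal point sees the ray r / f radians off the axis. A picture is of the moment at which its call begins: read the wrist's pose just before it. There is no depth.
- job_done(): hands the job in; it is judged then, once.
The state is a dict: "clock": time; "q": joint angles; "joint_vel": joint speeds; "effort": joint torques, N m; "eef_pos": TCP position; "tcp_rot": TCP orientation; "contact_force": force on the tool from outside, world axes, zero at the start; "moment": the same for the moment, N m; "finger_gap": finger opening in m; "finger_force": force on a finger pad.
Only numpy, scipy, OpenCV 4.12 (cv2) and the standard library are available. Lean on these libraries where they do the work, as an engineer would, in place of code of your own. Each camera call takes 0.05 s, during which the arm holds its last target. There are 200 camera calls.

TASK

Close the two bearing pots with the lids of their own colour, red first, then blue: set the lid fully down on the pot and press its spring plunger down to the stop once it is on, before you go on to the next. The red lid stands on edge in the rack, so first lay it flat on the bench with its plunger up, let go, and take it again by the black collar. Leave the pots standing where they are and do not disturb the other parts on the bench.

Things in the scene. Friction and masses are not known exactly. Their poses are not given: they have to be found in the camera images.
- red_lid: loose red lid, 0.16 kg: red disc 80 mm across with a black rubber spigot (50 mm across, foot tapered) on its inner side and a black collar on its outer side. Origin: centre of the spigot's end; +z along the lid's axis to the plunger: spigot 0-8 mm, disc 8-16, collar 16-36, plunger head to 46 (pressed 40). Starts on edge in the rack; the bench near [0.45, -0.13] is clear.
- red_knob (a point): middle of the red lid's black round collar, 26 mm along the lid's z; the collar is fixed to the disc, 30 mm across and 20 mm high, the place to grip the lid from above; a steel spring plunger (head 18 mm across) stands out of it
- blue_knob (a point): middle of the blue lid's black round collar, 26 mm along the lid's z; the collar is fixed to the disc, 30 mm across and 20 mm high, the place to grip the lid from above; a steel spring plunger (head 18 mm across) stands out of it
- blue_lid: loose blue lid, 0.16 kg: blue disc 80 mm across with a black rubber spigot (50 mm across, foot tapered) on its inner side and a black collar on its outer side. Origin: centre of the spigot's end; +z along the lid's axis to the plunger: spigot 0-8 mm, disc 8-16, collar 16-36, plunger head to 46 (pressed 40). Starts flat on the bench, plunger up.
- red_plunger (a joint): travel of the red lid's plunger: 0 out, 0.006 m pressed to its stop; it springs back. It takes about 1.4 N to start and 5.6 N at the stop, pushed along the lid's -z.
- blue_plunger (a joint): travel of the blue lid's plunger: 0 out, 0.006 m pressed to its stop; it springs back. It takes about 1.4 N to start and 5.6 N at the stop, pushed along the lid's -z.
- red_pot: open round red pot, loose, 0.6 kg, 63 mm across, 50 mm high, mouth 55 mm across, a small bearing inside (below 20 mm). Origin: centre of its underside; z up. With the lid fully seated its disc rests on the rim and the lid's origin is on the pot's axis, 42 mm above the pot's origin.
- blue_pot: open round blue pot, loose, 0.6 kg, 63 mm across, 50 mm high, mouth 55 mm across, a small bearing inside (below 20 mm). Origin: centre of its underside; z up. With the lid fully seated its disc rests on the rim and the lid's origin is on the pot's axis, 42 mm above the pot's origin.
- lid_rack: fixed rack, aluminium base 64 x 100 x 12 mm, four steel pins to 58 mm above the bench, in two pairs 66 mm apart along its y, 10 mm slot along y. The red lid stands in it, disc vertical above the origin, resting on the base, top rim 92 mm above the bench (pinch it across its 8 mm), plunger pointing along the rack's +x, away from the robot. Origin: centre of underside
- comp_wheel_1: loose bystander: silver bladed compressor wheel, 69 mm across, 28 high, lying on its back
- blanking_cap_1: loose bystander: yellow plastic ring-like cap, 62 mm across, 17 high
- seal_plate_4: loose bystander: flat steel disc with a centre hole and bolt holes, 66 mm across, 10 high
- dial_gauge: loose bystander: round white dial gauge lying flat, 108 x 56 x 18 mm

How it is judged:
On the way, in this order (a step that is already met when the one before it is completed fails the run):
1. the red lid lies flat on the bench, plunger up, let go (angle between red_lid's own z axis and vertical below 0.08 rad and height (world z) of red_lid below 0.005 m and contact force between the fingers and red_lid below 0.2 N and linear speed of red_lid below 0.03 m/s), for 0.2 s.
2. the red lid sits fully on the red pot and its plunger is pressed to the stop (horizontal distance between red_lid and red_pot below 0.005 m and z of red_lid in the frame of red_pot between 0.039 and 0.0445 m and angle between the z axis of red_lid and the z axis of red_pot, either way round below 0.06 rad and angle between red_lid's own z axis and vertical below 0.3 rad and value of joint red_plunger above 0.0052 m), for 0.1 s.
3. the blue lid sits fully on the blue pot and its plunger is pressed to the stop (horizontal distance between blue_lid and blue_pot below 0.005 m and z of blue_lid in the frame of blue_pot between 0.039 and 0.0445 m and angle between the z axis of blue_lid and the z axis of blue_pot, either way round below 0.06 rad and angle between blue_lid's own z axis and vertical below 0.3 rad and value of joint blue_plunger above 0.0052 m), for 0.1 s.
At the end, for the whole second after the job is handed in: Each lid sits on the pot of its own colour: lid origin within 5 mm of the pot's axis and 39 to 44.5 mm above the pot's origin, plunger up, within 0.06 rad of square; plungers sprung back (under 1.5 mm), lids at rest, pots upright within 0.05 rad and within 40 mm of where they stood (horizontal distance between red_lid and red_pot below 0.005 m and z of red_lid in the frame of red_pot between 0.039 and 0.0445 m and angle between the z axis of red_lid and the z axis of red_pot, either way round below 0.06 rad and angle between each of red_lid, blue_lid's own z axis and vertical below 0.3 rad and horizontal distance between blue_lid and blue_pot below 0.005 m and z of blue_lid in the frame of blue_pot between 0.039 and 0.0445 m and angle between the z axis of blue_lid and the z axis of blue_pot, either way round below 0.06 rad and angle between each of red_pot, blue_pot's own z axis and vertical below 0.05 rad and distance of each of red_pot, blue_pot from where it was at the start of the episode below 0.04 m and linear speed of each of red_lid, blue_lid below 0.02 m/s and value of joint each of red_plunger, blue_plunger below 0.0015 m); the robot touches nothing.
It fails at once if a pot is tipped over (more than 0.4 rad) (angle between any of red_pot, blue_pot's own z axis and vertical above 0.4 rad).
It fails at once if a bystander is pushed more than 25 mm (distance of any of comp_wheel_1, blanking_cap_1, seal_plate_4, dial_gauge from where it was at the start of the episode above 0.025 m).
It also fails if it takes over 70 s, if anything falls off the work surface, if the arm or the gripper's body presses on something with over 40 N, if the wrist force passes 120 N, or if a joint passes its speed limit or range.

## Working session

There is one attempt and no reset: what is moved stays moved. The work goes in short steps, Python scripts to look and compute and a tool call to move; the robot and the scene stay as the last step left them, time stands still between calls to the robot, and variables do not carry over. Pictures are saved under pics/ and viewed, at most 10 in all, crops included, and the job is handed in when it is done.

Besides the shell and the picture viewer there is one more tool, called by a JSON object that holds its "api" and its "payload". jog_arm: Moves the arm, as the interface text tells. Shifts and turns lie within -1 to 1; 1 stands for 25 cm of shift or 2 pi rad of turn. Its arguments: {"type":"object","properties":{"plan":{"type":"array","items":{"type":"object","properties":{"dx":{"type":"number"},"dy":{"type":"number"},"dz":{"type":"number"},"wx":{"type":"number"},"wy":{"type":"number"},"wz":{"type":"number"}}}},"fingers":{"type":"number"},"grip_force":{"type":"number"}},"required":["plan"]}

```bash
mkdir -p pics
cat > h.py <<'E'
import numpy as np, cv2
from scipy.spatial.transform import Rotation as R
from station import ctrl, get_image, job_done
def rot(a):
    a=np.array(a,float)
    return a if a.shape==(3,3) else R.from_quat([*a[1:],a[0]]).as_matrix()
def ray(im,uv):
    K=np.array(im["K"]); return rot(im["attitude"])@np.linalg.inv(K)@np.array([uv[0],uv[1],1.])
def onplane(im,uv,z):
    o=np.array(im["origin"]); d=ray(im,uv); return o+d*(z-o[2])/d[2]
def proj(im,p):
    c=rot(im["attitude"]).T@(np.array(p)-np.array(im["origin"])); q=np.array(im["K"])@c; return q[:2]/q[2]
def blobs(px,col,amin=60):
    h=cv2.cvtColor(px,cv2.COLOR_BGR2HSV); H,S,V=cv2.split(h)
    m={'red':((H<8)|(H>172))&(S>120)&(V>50),'blue':(H>100)&(H<125)&(S>120)&(V>50)}[col].astype(np.uint8)*255
    n,l,st,c=cv2.connectedComponentsWithStats(m)
    return [(l==i,st[i],c[i]) for i in range(1,n) if st[i][4]>amin]
E
python3 - <<'E'
from h import *
print(ctrl.pinch_z); s=ctrl.observe(); print({k:np.round(v,3) for k,v in s.items()})
for n in("side","top"):
    im=get_image(n); cv2.imwrite(f"pics/{n}0.png",im["pixels"]); print(n,np.array(im["K"]).tolist(),im["origin"],im["attitude"])
    for c in("red","blue"):
        for m,st,ce in blobs(im["pixels"],c): print(c,st,ce.round(1))
print(get_image("wrist")["tool_from_camera"],get_image("wrist")["K"])
E
```

```text
0.0187
{'clock': np.float64(0.0), 'q': array([ 1.044,  0.277,  1.506, -0.   ,  1.361, -0.121]), 'joint_vel': array([-0.   , -0.   , -0.001,  0.001, -0.001,  0.   ]), 'effort': array([ 1.0000e-03, -4.1678e+01, -2.4581e+01,  0.0000e+00,  1.1000e-02,
        0.0000e+00]), 'eef_pos': array([0.227, 0.528, 0.23 ]), 'tcp_rot': array([-0.   ,  0.202,  0.979, -0.001]), 'contact_force': array([ 0.016, -0.607,  0.292]), 'moment': array([-0.024, -0.04 , -0.045]), 'finger_force': np.float64(0.0), 'finger_gap': np.float64(0.085)}
side [[443.05012512213136, 0.0, 314.56467730743975], [0.0, 443.05012512213136, 194.1381507837912], [0.0, 0.0, 1.0]] [ 0.53029837 -0.91309378  0.62808   ] [-0.48538395  0.87427211  0.00697213 -0.00144822]
red [293 150  20  12 102] [302.4 155.3]
red [335 211   6  28  93] [337.8 223.9]
blue [619   0  16  18 170] [626.4   7.6]
blue [  406    27   234   364 21140] [539.1 179.4]
blue [256 125  33  25 646] [271.6 137. ]
blue [276 288  41  30 629] [296.2 304.3]
top [[488.84214327097396, 0.0, 317.3789077449117], [0.0, 488.84214327097396, 196.2663198215346], [0.0, 0.0, 1.0]] [ 0.38
[... 473 characters left out ...]
 [535.4  28.9]
blue [578   0  14  43  96] [585.2  19.7]
blue [  0  41  56   5 187] [27.9 42.5]
blue [579  43  61   4 187] [609.9  44.9]
blue [630 152  10  36 292] [634.6 170.2]
blue [407 203  29  29 503] [420.8 217. ]
blue [266 215  24  23 323] [278.  226.5]
blue [ 123  238   56   46 1699] [151.5 260.6]
[[ 4.52282081e-05 -9.55688584e-01 -2.94379564e-01  7.49150534e-02]
 [ 9.99999964e-01  1.20689189e-04 -2.38172355e-04  4.19881166e-04]
 [ 2.63147032e-04 -2.94379543e-01  9.55688556e-01 -1.42243714e-01]
 [ 0.00000000e+00  0.00000000e+00  0.00000000e+00  1.00000000e+00]] [[309.70691629   0.         319.30963278]
 [  0.         309.70691629 202.1510792 ]
 [  0.           0.           1.        ]]
```

View pics/top0.png

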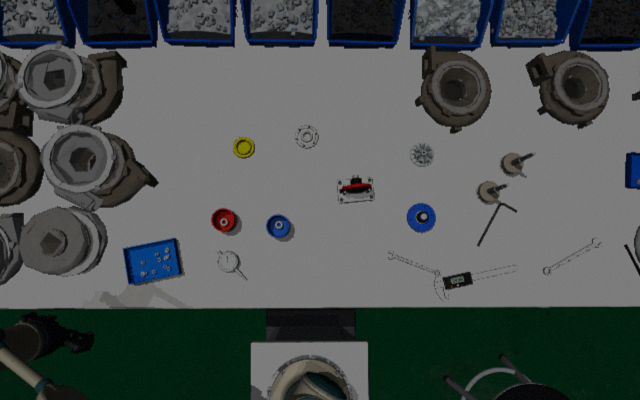

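View pics/side0.png

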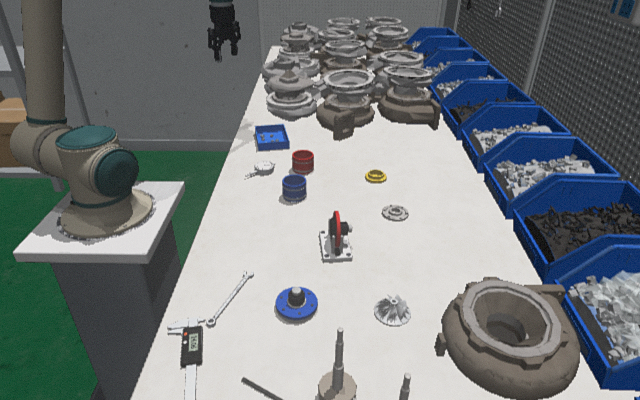

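The top view shows the red pot at (224,219), the blue pot at (278,226), the rack with the red lid at (356,188) and the blue lid at (421,217). In the side view the same things are at (302,160), (294,187), (337,235) and (297,302).

```bash
cat >> h.py <<'E'
def hullc(m):
    c=max(cv2.findContours(m.astype(np.uint8),0,2)[0],key=cv2.contourArea)
    return cv2.minEnclosingCircle(c), (cv2.fitEllipse(cv2.convexHull(c)))
E
python3 - <<'E'
from h import *
im=get_image("top")
for c,box,z in(("red",(211,208),.05),("blue",(266,215),.05),("blue",(407,203),.016)):
    for m,st,ce in blobs(im["pixels"],c):
        if abs(st[0]-box[0])<3 and abs(st[1]-box[1])<3:
            e=hullc(m); print(c,e[1],onplane(im,e[0][0],z).round(4),onplane(im,e[1][0],z).round(4))
for m,st,ce in blobs(im["pixels"],"red",30): 
    ys,xs=np.nonzero(m); P=np.array([onplane(im,(x,y),.09)[:2] for x,y in zip(xs,ys)])
    w=np.linalg.svd(P-P.mean(0))[2][0]; t=(P-P.mean(0))@w; print(st,P.mean(0),np.degrees(np.arctan2(w[1],w[0])),t.min(),t.max())
p=im["pixels"]; cv2.imwrite("pics/rack.png",cv2.resize(p[165:215,330:400],None,fx=10,fy=10,interpolation=2))
s=rot(ctrl.observe()["tcp_rot"]); print(s.round(3))
E
```

```text
red ((222.5990447998047, 219.36483764648438), (22.82407569885254, 23.128137588500977), 77.44055938720703) [0.4799 0.2318 0.05  ] [0.4796 0.232  0.05  ]
blue ((277.4042663574219, 225.672607421875), (22.716732025146484, 23.129405975341797), 102.5445327758789) [0.4621 0.0841 0.05  ] [0.4623 0.0842 0.05  ]
blue ((420.973876953125, 217.05078125), (27.829425811767578, 28.615707397460938), 129.5743865966797) [ 0.4874 -0.3118  0.016 ] [ 0.4872 -0.3118  0.016 ]
[342 183  29   6  86] [ 0.56633515 -0.12463867] -83.10658309402871 -0.03674895982755392 0.037807613057234804
[211 208  24  24 300] [0.47698443 0.22193222] 167.72947088217103 -0.028569618076617842 0.03003456000521582
[[-0.919  0.395 -0.   ]
 [ 0.395  0.919 -0.001]
 [ 0.    -0.001 -1.   ]]
```

View pics/rack.png

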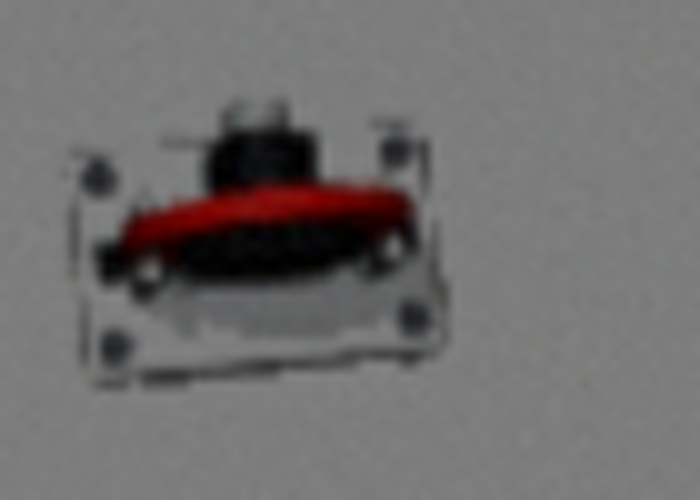

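The crop shows the rack turned slightly: the red disc edge runs from (125,235) to (410,205), with the plunger up and away at (255,110). I'll move above the rack for a close look.

{"api": "jog_arm", "payload": {"plan": [{"dx": -0.96, "dy": -0.78, "wz": 0.14}, {"dx": -0.96, "dy": -0.78, "wz": 0.14}, {"dx": -0.96, "dy": -0.78, "wz": 0.14}, {"dx": -0.96, "dy": -0.78, "wz": 0.14}, {"dx": -0.96, "dy": -0.78, "wz": 0.14}], "fingers": 0, "grip_force": 40}}

```text
$.plan[0]: bad value
```

```bash
cat >> h.py <<'E'
def go(p,Rt):
    "row numbers from the present pose to world TCP p, orientation Rt"
    s=ctrl.observe(); R0=rot(s["tcp_rot"]); d=R0.T@(np.array(p)-s["eef_pos"])/.25
    w=R.from_matrix(R0.T@Rt).as_rotvec()/(2*np.pi)
    print("t",round(float(s["clock"]),2),"pos",np.round(s["eef_pos"],4),"F",np.round(s["contact_force"],1),"gap",round(float(s["finger_gap"]),4),"\n d",d.round(3),"w",w.round(4))
def down(yaw,tilt=0):
    "tool y at yaw (deg); tilt turns tool z from down towards +y_tool"
    a=np.radians(yaw); y=np.array([np.cos(a),np.sin(a),0]); z=np.array([0,0,-1.]); b=np.radians(tilt)
    z2=np.cos(b)*z+np.sin(b)*y; y2=np.cos(b)*y-np.sin(b)*z
    return np.column_stack([np.cross(y2,z2),y2,z2])
def wray(im,s,uv):
    "wrist pixel -> origin, dir in world"
    K=np.array(im["K"]); v=(np.array(uv,float)-[K[0,2],K[1,2]])/K[0,0]; th=np.hypot(*v)
    c=np.array([*(v/max(th,1e-9)*np.sin(th)),np.cos(th)]); T=np.array(im["tool_from_camera"]); R0=rot(s["tcp_rot"])
    return s["eef_pos"]+R0@T[:3,3], R0@T[:3,:3]@c
def wplane(im,s,uv,z):
    o,d=wray(im,s,uv); return o+d*(z-o[2])/d[2]
E
python3 -c "
from h import *
go((.566,-.125,.2),down(6.9))"
```

```text
t 0.25 pos [0.2269 0.5281 0.2309] F [ 0.6 -0.4 -0.5] gap 0.0854 
 d [-2.278 -1.865  0.125] w [-1.000e-04  1.000e-04  1.663e-01]
```

{"api": "jog_arm", "payload": {"plan": [{"dx": -0.96, "dy": -0.78, "dz": 0, "wx": 0, "wy": 0, "wz": 0.14}, {"dx": -0.96, "dy": -0.78, "dz": 0, "wx": 0, "wy": 0, "wz": 0.14}, {"dx": -0.96, "dy": -0.78, "dz": 0, "wx": 0, "wy": 0, "wz": 0.14}, {"dx": -0.96, "dy": -0.78, "dz": 0, "wx": 0, "wy": 0, "wz": 0.14}, {"dx": -0.96, "dy": -0.78, "dz": 0, "wx": 0, "wy": 0, "wz": 0.14}], "fingers": 0, "grip_force": 40}}

```text
clock: 0.88
eef_pos: [0.3712, 0.2526, 0.2315]
tcp_rot: [0.0, 0.601, 0.799, 0.0]
contact_force: [0.5, 0.3, 1.0]
finger_gap: 0.0856
finger_force: 0.0
```

```bash
python3 -c "
from h import *
go((.50,-.125,.2),down(6.9))"
```

```text
t 0.88 pos [0.3712 0.2526 0.2315] F [0.5 0.3 1. ] gap 0.0856 
 d [-1.594  0.076  0.126] w [ 0.0002 -0.      0.0256]
```

{"api": "jog_arm", "payload": {"plan": [{"dx": -1, "dy": 0.18, "dz": 0, "wx": 0, "wy": 0, "wz": 0.0256}, {"dx": -1, "dy": 0.18, "dz": 0, "wx": 0, "wy": 0, "wz": 0.0256}, {"dx": -1, "dy": 0.18, "dz": 0, "wx": 0, "wy": 0, "wz": 0.0256}, {"dx": -1, "dy": 0.18, "dz": 0, "wx": 0, "wy": 0, "wz": 0.0256}, {"dx": -1, "dy": 0.18, "dz": 0, "wx": 0, "wy": 0, "wz": 0.0256}]}}

```text
clock: 1.5
eef_pos: [0.4859, 0.0234, 0.2311]
tcp_rot: [0.001, 0.664, 0.748, -0.0]
contact_force: [-1.4, 0.4, -0.7]
finger_gap: 0.0854
finger_force: 0.0
```

```bash
python3 -c "
from h import *
go((.56,-.125,.2),down(6.9))"
```

```text
t 1.5 pos [0.4859 0.0234 0.2311] F [-1.4  0.4 -0.7] gap 0.0854 
 d [-0.625  0.224  0.125] w [ 0.0001  0.0002 -0.0003]
```

{"api": "jog_arm", "payload": {"plan": [{"dx": -0.625, "dy": 0.224, "dz": 0.125, "wx": 0, "wy": 0, "wz": 0}, {"dx": -0.625, "dy": 0.224, "dz": 0.125, "wx": 0, "wy": 0, "wz": 0}, {"dx": -0.625, "dy": 0.224, "dz": 0.125, "wx": 0, "wy": 0, "wz": 0}, {"dx": -0.625, "dy": 0.224, "dz": 0.125, "wx": 0, "wy": 0, "wz": 0}, {"dx": -0.625, "dy": 0.224, "dz": 0.125, "wx": 0, "wy": 0, "wz": 0}]}}

```text
clock: 2.12
eef_pos: [0.5584, -0.1194, 0.1998]
tcp_rot: [-0.001, 0.662, 0.75, 0.0]
contact_force: [-1.1, 0.8, -0.4]
finger_gap: 0.0854
finger_force: 0.0
```

Run:
```python
from h import *
go((.56,-.125,.2),down(6.9))
s=ctrl.observe(); im=get_image("wrist"); cv2.imwrite("pics/w1.png",im["pixels"])
for m,st,ce in blobs(im["pixels"],"red",150): print(st,ce,wplane(im,s,ce,.09))
```

```text
t 2.12 pos [ 0.5584 -0.1194  0.1998] F [-1.1  0.8 -0.4] gap 0.0854 
 d [-0.023  0.004 -0.001] w [-0.0002 -0.0003  0.0007]
[326 163  10  64 504] [330.43849206 194.83134921] [ 0.56743946 -0.11389239  0.09      ]
```

View pics/w1.png

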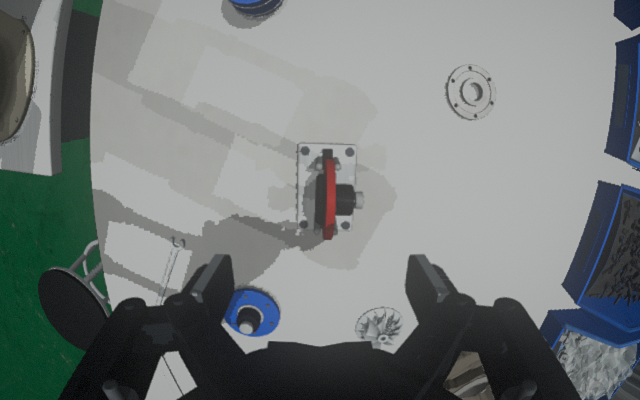

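The wrist view has the disc edge upright at x about 330, rows 160 to 240, so the yaw matches. The collar is at (345,200) and the rack corners are at (298,144), (356,144), (352,230) and (297,228).

Run:
```python
from h import *
s=ctrl.observe(); im=get_image("wrist")
print("yaw",np.degrees(np.arctan2(*rot(s["tcp_rot"])[[1,0],1])))
print("collar",wplane(im,s,(345,200),.06),"head",wplane(im,s,(360,200),.056))
for m,st,ce in blobs(im["pixels"],"red",150):
    ys,xs=np.nonzero(m)
    for y in (165,180,195,210,222,232,238):
        x=xs[ys==y]; 
        if len(x): print(y,x.min(),x.max(),wplane(im,s,((x.min()+x.max())/2,y),.09).round(4))
t=get_image("top"); print(onplane(t,(355.75,190.7),.012), onplane(t,(356.5,187),.052))
```

```text
yaw 7.207025020554339
collar [ 0.58418201 -0.12527709  0.06      ] head [ 0.59921076 -0.12457334  0.056     ]
165 327 333 [ 0.5637 -0.0884  0.09  ]
180 327 334 [ 0.5658 -0.101   0.09  ]
195 327 335 [ 0.568  -0.1138  0.09  ]
210 326 334 [ 0.569  -0.1272  0.09  ]
222 326 333 [ 0.5701 -0.1382  0.09  ]
[ 0.56177887 -0.13168675  0.012     ] [ 0.56683532 -0.13029337  0.052     ]
```

```bash
python3 -c "
from h import *
go((.568,-.127,.0785),down(7.2))"
```

```text
t 2.27 pos [ 0.5586 -0.1192  0.2006] F [0.  0.4 0. ] gap 0.0851 
 d [-0.036  0.033  0.488] w [ 0.0001 -0.0001  0.0001]
```

{"api": "jog_arm", "payload": {"plan": [{"dx": -0.036, "dy": 0.033, "dz": 0.2, "wx": 0, "wy": 0, "wz": 0}, {"dx": -0.036, "dy": 0.033, "dz": 0.35, "wx": 0, "wy": 0, "wz": 0}, {"dx": -0.036, "dy": 0.033, "dz": 0.45, "wx": 0, "wy": 0, "wz": 0}, {"dx": -0.036, "dy": 0.033, "dz": 0.488, "wx": 0, "wy": 0, "wz": 0}, {"dx": -0.036, "dy": 0.033, "dz": 0.488, "wx": 0, "wy": 0, "wz": 0}]}}

```text
clock: 2.9
eef_pos: [0.5684, -0.1282, 0.0783]
tcp_rot: [-0.0, 0.661, 0.75, 0.0]
contact_force: [-0.2, -0.4, -0.1]
finger_gap: 0.0857
finger_force: 0.0
```

```bash
python3 -c "
from h import *
go((.568,-.127,.0785),down(7.2))"
```

```text
t 2.9 pos [ 0.5684 -0.1282  0.0783] F [-0.2 -0.4 -0.1] gap 0.0857 
 d [ 0.005 -0.001 -0.001] w [ 0. -0. -0.]
```

{"api": "jog_arm", "payload": {"plan": [{"dx": 0, "dy": 0, "dz": 0, "wx": 0, "wy": 0, "wz": 0}, {"dx": 0, "dy": 0, "dz": 0, "wx": 0, "wy": 0, "wz": 0}, {"dx": 0, "dy": 0, "dz": 0, "wx": 0, "wy": 0, "wz": 0}, {"dx": 0, "dy": 0, "dz": 0, "wx": 0, "wy": 0, "wz": 0}, {"dx": 0, "dy": 0, "dz": 0, "wx": 0, "wy": 0, "wz": 0}], "fingers": 1, "grip_force": 40}}

```text
clock: 3.52
eef_pos: [0.5678, -0.129, 0.0784]
tcp_rot: [-0.0, 0.662, 0.75, -0.0]
contact_force: [-1.6, -1.0, 2.9]
finger_gap: 0.007
finger_force: 42.4
```

{"api": "jog_arm", "payload": {"plan": [{"dx": 0, "dy": 0, "dz": -0.1, "wx": 0, "wy": 0, "wz": 0}, {"dx": 0, "dy": 0, "dz": -0.25, "wx": 0, "wy": 0, "wz": 0}, {"dx": 0, "dy": 0, "dz": -0.4, "wx": 0, "wy": 0, "wz": 0}, {"dx": 0, "dy": 0, "dz": -0.52, "wx": 0, "wy": 0, "wz": 0}, {"dx": 0, "dy": 0, "dz": -0.52, "wx": 0, "wy": 0, "wz": 0}], "grip_force": 60}}

```text
clock: 4.15
eef_pos: [0.5698, -0.1292, 0.21]
tcp_rot: [0.002, 0.662, 0.75, 0.001]
contact_force: [0.5, 0.4, -2.1]
finger_gap: 0.0061
finger_force: 63.1
```

Run:
```python
from h import *
go((.42,-.127,.18),down(0,45))
print(np.round(ctrl.observe()["q"],2))
s=get_image("side"); cv2.imwrite("pics/s2.png",cv2.resize(s["pixels"][120:320,220:460],None,fx=3,fy=3))
```

```text
t 4.15 pos [ 0.5698 -0.1292  0.21  ] F [ 0.5  0.4 -2.1] gap 0.0061 
 d [ 0.084 -0.594  0.117] w [-0.124  -0.0075  0.0189]
[-0.34  0.3   1.52  0.    1.31 -0.47]
```

View pics/s2.png

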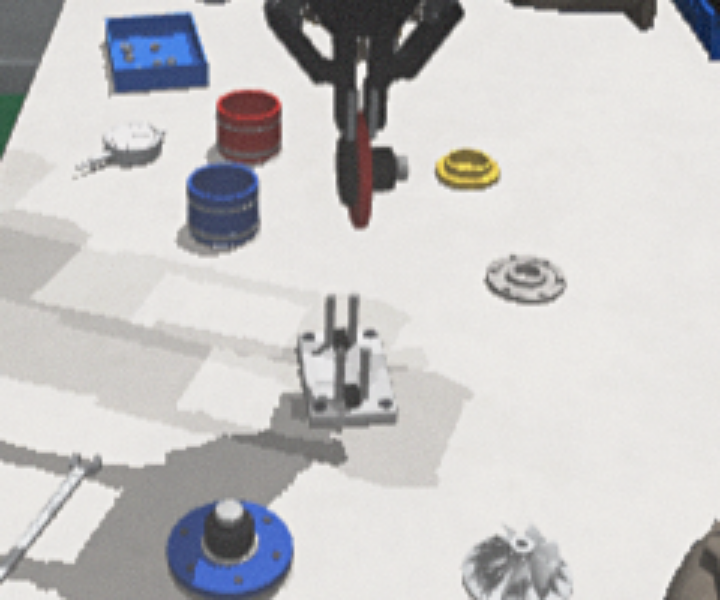

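The lid hangs straight and square in the fingers at (360,170), and the rack is empty.

Run:
```python
from h import *
go((.4275,-.1235,.16),down(-16,62))
```

```text
t 4.2 pos [ 0.5685 -0.1288  0.208 ] F [-1.1  0.2 -2.4] gap 0.006 
 d [ 0.091 -0.557  0.191] w [-0.1696 -0.0347  0.0578]
```

{"api": "jog_arm", "payload": {"plan": [{"dx": 0.018, "dy": -0.15, "dz": 0.02, "wx": -0.028, "wy": -0.006, "wz": 0.01}, {"dx": 0.036, "dy": -0.3, "dz": 0.04, "wx": -0.056, "wy": -0.012, "wz": 0.02}, {"dx": 0.055, "dy": -0.42, "dz": 0.06, "wx": -0.085, "wy": -0.0175, "wz": 0.029}, {"dx": 0.073, "dy": -0.52, "dz": 0.1, "wx": -0.113, "wy": -0.023, "wz": 0.039}, {"dx": 0.091, "dy": -0.557, "dz": 0.15, "wx": -0.14, "wy": -0.029, "wz": 0.048}]}}

```text
clock: 4.82
eef_pos: [0.4455, -0.1093, 0.1784]
tcp_rot: [0.257, 0.694, 0.633, 0.226]
contact_force: [0.5, 1.3, -1.8]
finger_gap: 0.006
finger_force: 63.0
```

Run:
```python
from h import *
go((.4275,-.1235,.11),down(-16,62))
print(np.round(ctrl.observe()["q"],2))
```

```text
t 4.83 pos [ 0.4455 -0.1093  0.1784] F [ 0.5  1.3 -1.8] gap 0.006 
 d [-0.06  -0.227  0.168] w [-0.0606 -0.0217  0.02  ]
[-0.68 -0.13  2.35  0.9   0.46 -1.32]
```

Run:
```python
from h import *
go((.41,-.12,.12),down(30,60))
```

```text
t 4.83 pos [ 0.4455 -0.1093  0.1784] F [ 0.5  1.3 -1.8] gap 0.006 
 d [-0.053 -0.256  0.091] w [-0.0542  0.077  -0.0622]
```

{"api": "jog_arm", "payload": {"plan": [{"dx": -0.011, "dy": -0.051, "dz": 0.018, "wx": -0.011, "wy": 0.0154, "wz": -0.0124}, {"dx": -0.021, "dy": -0.102, "dz": 0.036, "wx": -0.022, "wy": 0.031, "wz": -0.025}, {"dx": -0.032, "dy": -0.154, "dz": 0.055, "wx": -0.0325, "wy": 0.046, "wz": -0.037}, {"dx": -0.042, "dy": -0.205, "dz": 0.073, "wx": -0.0434, "wy": 0.0616, "wz": -0.05}, {"dx": -0.053, "dy": -0.256, "dz": 0.091, "wx": -0.0542, "wy": 0.077, "wz": -0.0622}]}}

```text
clock: 5.45
eef_pos: [0.4132, -0.1209, 0.1225]
tcp_rot: [0.247, 0.482, 0.741, 0.398]
contact_force: [0.6, -0.2, -3.7]
finger_gap: 0.0064
finger_force: 63.1
```

Run:
```python
from h import *
go((.41,-.12,.06),down(30,60))
s=ctrl.observe();print(np.round(s["q"],2)); print(rot(s["tcp_rot"]).round(3))
```

```text
t 5.45 pos [ 0.4132 -0.1209  0.1225] F [ 0.6 -0.2 -3.7] gap 0.0064 
 d [ 0.004 -0.213  0.132] w [-0.0115  0.0117 -0.0106]
[-1.3   0.29  2.48  1.18  1.08 -2.69]
[[-0.413  0.518  0.749]
 [ 0.91   0.219  0.351]
 [ 0.018  0.827 -0.562]]
```

Run:
```python
from h import *
go((.42,-.12,.06),down(15,55))
```

```text
t 5.45 pos [ 0.4132 -0.1209  0.1225] F [ 0.6 -0.2 -3.7] gap 0.0064 
 d [-0.012 -0.192  0.162] w [ 0.002  -0.0231  0.0125]
```

{"api": "jog_arm", "payload": {"plan": [{"dx": 0, "dy": 0, "dz": 0, "wx": 0.001, "wy": -0.012, "wz": 0.006}, {"dx": -0.002, "dy": -0.04, "dz": 0.035, "wx": 0.002, "wy": -0.0231, "wz": 0.0125}, {"dx": -0.006, "dy": -0.096, "dz": 0.08, "wx": 0.002, "wy": -0.0231, "wz": 0.0125}, {"dx": -0.009, "dy": -0.145, "dz": 0.12, "wx": 0.002, "wy": -0.0231, "wz": 0.0125}, {"dx": -0.012, "dy": -0.192, "dz": 0.162, "wx": 0.002, "wy": -0.0231, "wz": 0.0125}]}}

```text
clock: 6.08
eef_pos: [0.4299, -0.1309, 0.101]
tcp_rot: [0.259, 0.549, 0.709, 0.359]
contact_force: [-0.1, -0.1, -2.0]
finger_gap: 0.0063
finger_force: 63.1
```

Run:
```python
from h import *
go((.42,-.12,.042),down(15,55))
s=ctrl.observe();print(np.round(s["q"],2)); print(rot(s["tcp_rot"]).round(3))
```

```text
t 6.08 pos [ 0.4299 -0.1309  0.101 ] F [-0.1 -0.1 -2. ] gap 0.0063 
 d [ 0.046 -0.204  0.123] w [-0.0069 -0.0032 -0.0031]
[-1.22  0.28  2.54  1.39  0.94 -2.7 ]
[[-0.263  0.593  0.761]
 [ 0.964  0.139  0.225]
 [ 0.027  0.793 -0.608]]
```

Run:
```python
from h import *
go((.435,-.132,.055),down(8,48))
```

```text
t 6.08 pos [ 0.4299 -0.1309  0.101 ] F [-0.1 -0.1 -2. ] gap 0.0063 
 d [-0.015 -0.134  0.126] w [ 0.0123 -0.0183  0.0096]
```

{"api": "jog_arm", "payload": {"plan": [{"dx": 0, "dy": 0, "dz": 0, "wx": 0.006, "wy": -0.009, "wz": 0.005}, {"dx": 0, "dy": -0.02, "dz": 0.02, "wx": 0.0123, "wy": -0.0183, "wz": 0.0096}, {"dx": -0.006, "dy": -0.05, "dz": 0.05, "wx": 0.0123, "wy": -0.0183, "wz": 0.0096}, {"dx": -0.015, "dy": -0.1, "dz": 0.09, "wx": 0.0123, "wy": -0.0183, "wz": 0.0096}, {"dx": -0.015, "dy": -0.134, "dz": 0.126, "wx": 0.0123, "wy": -0.0183, "wz": 0.0096}]}}

```text
clock: 6.7
eef_pos: [0.4387, -0.1361, 0.0741]
tcp_rot: [0.257, 0.603, 0.691, 0.305]
contact_force: [0.1, 0.3, -2.4]
finger_gap: 0.0062
finger_force: 63.1
```

Run:
```python
from h import *
go((.435,-.132,.049),down(8,48))
s=ctrl.observe();print(np.round(s["q"],2)); print(rot(s["tcp_rot"]).round(3))
```

```text
t 6.7 pos [ 0.4387 -0.1361  0.0741] F [ 0.1  0.3 -2.4] gap 0.0062 
 d [ 0.017 -0.082  0.06 ] w [-0.0029 -0.0017 -0.0011]
[-1.07  0.28  2.56  1.62  0.76 -2.7 ]
[[-0.142  0.677  0.722]
 [ 0.99   0.088  0.112]
 [ 0.013  0.731 -0.682]]
```

```bash
cat > kin.py <<'E'
from h import *
from scipy.optimize import least_squares
Y=lambda a:R.from_rotvec([0,a,0]).as_matrix(); Z=lambda a:R.from_rotvec([0,0,a]).as_matrix()
def fk(q,P):
    h,L1,a,L2,Lt,o6=P; z=np.array([0,0,1.])
    A=Z(q[0])@Y(q[1]); p=np.array([0,0,h])+A@z*L1
    A=A@Y(q[2]); p=p+A@np.array([a,0,L2]); A=A@Z(q[3])@Y(q[4])@Z(q[5]+o6)
    return p+A@z*Lt, A
D=[([1.044,.2768,1.5058,0,1.361,-.121],[.227,.528,.231],[0,.202,.979,-.001]),
([-.34,.3,1.52,0,1.31,-.47],[.5691,-.129,.209],[.002,.662,.75,.001]),
([-.68,-.13,2.35,.9,.46,-1.32],[.4455,-.1093,.1784],[.257,.694,.633,.226]),
([-1.3,.29,2.48,1.18,1.08,-2.69],[.4132,-.1209,.1225],[.247,.482,.741,.398]),
([-1.22,.28,2.54,1.39,.94,-2.7],[.4299,-.1309,.101],[.259,.549,.709,.359]),
([-1.07,.28,2.56,1.62,.76,-2.7],[.4387,-.1361,.0741],[.257,.603,.691,.305])]
def res(P): return np.concatenate([np.r_[fk(q,P)[0]-p,(fk(q,P)[1]-rot(w)).ravel()*.1] for q,p,w in D])
S=min((least_squares(res,[.3,.4,0,.4,.25,o]) for o in(0,1.57,3.14,-1.57)),key=lambda s:s.cost); P=S.x
lo=np.array([-2.89,-.75,.22,-1.18,.11,-2.7]); hi=np.array([2.89,2.08,2.7,4.32,2.71,2.7])
def ik(p,Rt,n=30,seed=0):
    rg=np.random.default_rng(seed); out=[]
    for _ in range(n):
        f=lambda q:np.r_[fk(q,P)[0]-p,(fk(q,P)[1]-Rt).ravel()*.1]
        s=least_squares(f,rg.uniform(lo,hi),bounds=(lo,hi))
        if s.cost<1e-6 and not any(np.allclose(s.x,o,atol=.05) for o in out): out.append(s.x)
    return out
E
python3 - <<'E'
from kin import *
print(P.round(4),S.cost,np.abs(S.fun).max())
for C in((.45,-.13),(.47,-.13),(.58,.02)):
  for b in(48,60,68):
    for yaw in(-60,-16,7,30):
     for fl in(0,180):
      br=np.radians(b); Rt=down(yaw,b)@Z(np.radians(fl)); Cz=.004*np.sin(br)+.04*np.cos(br)+.001
      p=np.array([*C,Cz])-.027*Rt[:,2]
      s=ik(p,Rt,8)
      for q in s[:2]: print(C,b,yaw,fl,q.round(2))
E
```

```text
[0.1661 0.658  0.0666 0.4149 0.4393 1.5689] 0.007408534587087524 0.06615817640366697
(0.45, -0.13) 48 30 180 [-1.11  0.45  2.41  1.26  0.89  0.37]
(0.45, -0.13) 60 30 180 [-1.28  0.7   2.47  1.35  1.04 -0.02]
(0.45, -0.13) 68 30 180 [-1.36  0.88  2.47  1.35  1.13 -0.22]
(0.47, -0.13) 48 7 180 [-0.94  0.45  2.7   2.08  0.84 -0.  ]
(0.47, -0.13) 48 30 180 [-1.06  0.45  2.39  1.29  0.88  0.4 ]
(0.47, -0.13) 60 30 180 [-1.22  0.69  2.45  1.4   1.05  0.  ]
(0.47, -0.13) 68 30 180 [-1.3   0.87  2.46  1.4   1.15 -0.2 ]
(0.58, 0.02) 48 -60 0 [ 0.67  0.55  2.01 -1.02  1.05  2.46]
(0.58, 0.02) 48 -60 180 [ 0.67  0.55  2.01 -1.02  1.05 -0.68]
(0.58, 0.02) 48 -16 180 [ 0.44  0.43  2.56  3.96  0.73 -0.14]
(0.58, 0.02) 48 7 180 [-0.09  0.44  2.65  2.91  0.79  0.02]
(0.58, 0.02) 48 30 180 [-0.5   0.44  2.45  1.89  0.73  0.32]
(0.58, 0.02) 60 30 180 [-0.67  0.75  2.61  2.05  1.14 -0.22]
(0.58, 0.02) 68 30 0 [-0.76  1.02  2.68  2.01  1.39  2.6 ]
(0.58, 0.02) 68 30 180 [-0.76  1.02  2.68  2.01  1.39 -0.54]
```

```bash
python3 - <<'E'
s=open('kin.py').read()
s=s.replace("h,L1,a,L2,Lt,o6=P","h,L1,a,L2,Lt,o6,d0,e,x5=P").replace("p=np.array([0,0,h])+A@z*L1","p=Z(q[0])@np.array([d0,0,h])+A@z*L1")
s=s.replace("A=A@Z(q[3])@Y(q[4])@Z(q[5]+o6)","A=A@Z(q[3])@Y(q[4]); p=p+A@np.array([x5,e,0]); A=A@Z(q[5]+o6)")
s=s.replace("[.3,.4,0,.4,.25,o]","[.3,.4,0,.4,.25,o,0,0,0]")
open('kin.py','w').write(s)
E
python3 - <<'E'
from kin import *
print(P.round(4),S.cost,S.fun.reshape(6,12)[:,:3].round(3).tolist(), np.abs(S.fun.reshape(6,12)[:,3:]).max(1))
for C in((.45,-.13),(.47,-.1),(.5,-.03),(.58,.02)):
  for b in(50,60):
    for yaw in(-110,-85,-60,-40):
      br=np.radians(b); Rt=down(yaw,b); Cz=.004*np.sin(br)+.04*np.cos(br)+.001
      p=np.array([*C,Cz])-.027*Rt[:,2]
      for q in ik(p,Rt,8)[:2]: print(C,b,yaw,q.round(2))
E
```

```text
[ 0.1356  0.7125  0.0829  0.5316  0.3976  1.5689 -0.0805  0.0626  0.0468] 0.0005454237219891451 [[0.005, -0.005, -0.0], [0.001, -0.006, -0.002], [0.009, 0.011, 0.004], [-0.001, 0.014, 0.004], [-0.006, 0.002, 0.002], [-0.006, -0.021, -0.007]] [0.00027666 0.00073237 0.00047392 0.00089636 0.00036233 0.00034384]
(0.45, -0.13) 50 -110 [ 0.23  0.59  1.73 -0.7   1.44  2.48]
(0.45, -0.13) 50 -85 [ 0.37  0.49  1.94 -0.9   1.22  2.41]
(0.45, -0.13) 50 -60 [ 0.48  0.38  2.19 -1.17  0.98  2.43]
(0.45, -0.13) 60 -110 [ 0.29  0.7   1.7  -0.77  1.55  2.57]
(0.45, -0.13) 60 -85 [ 0.46  0.61  1.94 -0.98  1.33  2.58]
(0.47, -0.1) 50 -110 [ 0.27  0.62  1.67 -0.68  1.48  2.48]
(0.47, -0.1) 50 -85 [ 0.41  0.51  1.89 -0.87  1.26  2.4 ]
(0.47, -0.1) 50 -60 [ 0.52  0.4   2.13 -1.12  1.01  2.4 ]
(0.47, -0.1) 60 -110 [ 0.32  0.72  1.64 -0.75  1.59  2.56]
(0.47, -0.1) 60 -85 [ 0.49  0.63  1.88 -0.95  1.36  2.56]
(0.5, -0.03) 50 -110 [ 0.35  0.67  1.57 -0.63  1.56  2.49]
(0.5, -0.03) 50 -85 [ 0.49  0.56  1.78 -0.81  1.34  2.4 ]
(0.5, -0.03) 50 -60 [ 0.61  0.45  2.02 -1.03  1.09  2.36]
(0.5, -0.03) 60 -110 [ 0.39  0.77  1.53 -0.7   1.68  2.56]
(0.5, -0.03) 60 -85 [ 0.56  0.67  1.76 -0.89  1.45  2.52]
(0.5, -0.03) 60 -60 [ 0.71  0.58  2.04 -1.14  1.21  2.59]
(0.58, 0.02) 50 -110 [ 0.37  0.76  1.36 -0.62  1.67  2.44]
(0.58, 0.02) 50 -85 [ 0.5   0.64  1.59 -0.79  1.42  2.32]
(0.58, 0.02) 50 -60 [ 0.59  0.52  1.84 -1.    1.14  2.26]
(0.58, 0.02) 60 -110 [ 0.41  0.85  1.31 -0.7   1.79  2.48]
(0.58, 0.02) 60 -85 [ 0.56  0.74  1.57 -0.88  1.52  2.42]
(0.58, 0.02) 60 -60 [ 0.68  0.63  1.86 -1.12  1.25  2.46]
```

Run:
```python
from h import *
go((.45,-.09,.25),down(10,0))
```

```text
t 6.7 pos [ 0.4387 -0.1361  0.0741] F [ 0.1  0.3 -2.4] gap 0.0062 
 d [ 0.185  0.561 -0.427] w [ 0.1305  0.0002 -0.0056]
```

{"api": "jog_arm", "payload": {"plan": [{"dx": 0.02, "dy": 0.14, "dz": -0.12, "wx": 0.01, "wy": 0, "wz": 0}, {"dx": 0.06, "dy": 0.28, "dz": -0.24, "wx": 0.04, "wy": 0, "wz": -0.002}, {"dx": 0.1, "dy": 0.42, "dz": -0.34, "wx": 0.07, "wy": 0, "wz": -0.003}, {"dx": 0.15, "dy": 0.5, "dz": -0.4, "wx": 0.1, "wy": 0, "wz": -0.004}, {"dx": 0.185, "dy": 0.561, "dz": -0.427, "wx": 0.1305, "wy": 0, "wz": -0.0056}]}}

```text
clock: 7.32
eef_pos: [0.451, -0.0878, 0.1849]
tcp_rot: [0.128, 0.605, 0.751, 0.231]
contact_force: [1.0, -0.8, -2.3]
finger_gap: 0.0062
finger_force: 63.0
```

Run:
```python
from h import *
go((.46,-.05,.25),down(-60,0))
s=ctrl.observe();print(np.round(s["q"],2)); print(rot(s["tcp_rot"]).round(3))
```

```text
t 7.33 pos [ 0.451  -0.0878  0.1849] F [ 1.  -0.8 -2.3] gap 0.0062 
 d [ 0.161  0.186 -0.178] w [ 0.0631 -0.0654  0.1958]
[-0.73 -0.03  2.14  0.63  0.89 -1.32]
[[-0.235  0.85   0.472]
 [ 0.968  0.161  0.192]
 [ 0.087  0.502 -0.86 ]]
```

{"api": "jog_arm", "payload": {"plan": [{"dx": 0.161, "dy": 0.186, "dz": -0.178, "wx": 0.0631, "wy": -0.0654, "wz": 0.1958}, {"dx": 0.161, "dy": 0.186, "dz": -0.178, "wx": 0.0631, "wy": -0.0654, "wz": 0.1958}, {"dx": 0.161, "dy": 0.186, "dz": -0.178, "wx": 0.0631, "wy": -0.0654, "wz": 0.1958}, {"dx": 0.161, "dy": 0.186, "dz": -0.178, "wx": 0.0631, "wy": -0.0654, "wz": 0.1958}, {"dx": 0.161, "dy": 0.186, "dz": -0.178, "wx": 0.0631, "wy": -0.0654, "wz": 0.1958}]}}

```text
clock: 7.95
eef_pos: [0.4599, -0.0499, 0.2499]
tcp_rot: [0.06, 0.84, 0.527, 0.118]
contact_force: [0.2, -0.0, -2.3]
finger_gap: 0.006
finger_force: 63.0
```

Run:
```python
from h import *
go((.455,-.08,.18),down(-95,30))
s=ctrl.observe();print(np.round(s["q"],2)); print(rot(s["tcp_rot"]).round(3))
```

```text
t 7.95 pos [ 0.4599 -0.0499  0.2499] F [ 0.2 -0.  -2.3] gap 0.006 
 d [-0.154 -0.027  0.262] w [-0.0541 -0.0895  0.1748]
[-0.35 -0.05  1.87  0.13  1.08  0.05]
[[ 0.417  0.87   0.262]
 [ 0.899 -0.438  0.025]
 [ 0.136  0.225 -0.965]]
```

{"api": "jog_arm", "payload": {"plan": [{"dx": -0.154, "dy": -0.027, "dz": 0.262, "wx": -0.0541, "wy": -0.0895, "wz": 0.1748}, {"dx": -0.154, "dy": -0.027, "dz": 0.262, "wx": -0.0541, "wy": -0.0895, "wz": 0.1748}, {"dx": -0.154, "dy": -0.027, "dz": 0.262, "wx": -0.0541, "wy": -0.0895, "wz": 0.1748}, {"dx": -0.154, "dy": -0.027, "dz": 0.262, "wx": -0.0541, "wy": -0.0895, "wz": 0.1748}, {"dx": -0.154, "dy": -0.027, "dz": 0.262, "wx": -0.0541, "wy": -0.0895, "wz": 0.1748}]}}

```text
clock: 8.57
eef_pos: [0.4552, -0.0805, 0.1792]
tcp_rot: [0.192, 0.965, 0.177, 0.036]
contact_force: [0.5, 0.9, -2.4]
finger_gap: 0.0058
finger_force: 63.0
```

Run:
```python
from h import *
go((.45,-.107,.1),down(-100,57))
s=ctrl.observe();print(np.round(s["q"],2)); print(rot(s["tcp_rot"]).round(3))
```

```text
t 8.57 pos [ 0.4552 -0.0805  0.1792] F [ 0.5  0.9 -2.4] gap 0.0058 
 d [-0.058 -0.037  0.328] w [-0.0934 -0.0559  0.0667]
[-0.05  0.09  1.96 -0.44  0.97  1.39]
[[ 0.934  0.328  0.138]
 [ 0.356 -0.863 -0.358]
 [ 0.002  0.383 -0.924]]
```

{"api": "jog_arm", "payload": {"plan": [{"dx": -0.01, "dy": -0.007, "dz": 0.065, "wx": -0.0187, "wy": -0.0112, "wz": 0.0133}, {"dx": -0.024, "dy": -0.015, "dz": 0.13, "wx": -0.0374, "wy": -0.0224, "wz": 0.0267}, {"dx": -0.036, "dy": -0.022, "dz": 0.2, "wx": -0.056, "wy": -0.0335, "wz": 0.04}, {"dx": -0.047, "dy": -0.03, "dz": 0.26, "wx": -0.0747, "wy": -0.0447, "wz": 0.0534}, {"dx": -0.058, "dy": -0.037, "dz": 0.328, "wx": -0.0934, "wy": -0.0559, "wz": 0.0667}]}}

```text
clock: 9.2
eef_pos: [0.4517, -0.1061, 0.0994]
tcp_rot: [0.476, 0.875, -0.076, -0.039]
contact_force: [0.3, 0.5, -2.0]
finger_gap: 0.0058
finger_force: 63.1
```

Run:
```python
from h import *
go((.45,-.107,.05),down(-100,60))
s=ctrl.observe();print(np.round(s["q"],2)); print(rot(s["tcp_rot"]).round(3))
```

```text
t 9.2 pos [ 0.4517 -0.1061  0.0994] F [ 0.3  0.5 -2. ] gap 0.0058 
 d [-0.007 -0.163  0.111] w [-0.0082 -0.0008 -0.0001]
[ 0.24  0.56  1.95 -0.91  1.33  2.55]
[[ 0.985 -0.095 -0.14 ]
 [-0.17  -0.535 -0.827]
 [ 0.004  0.839 -0.544]]
```

{"api": "jog_arm", "payload": {"plan": [{"dx": -0.002, "dy": -0.05, "dz": 0.035, "wx": 0, "wy": 0, "wz": 0}, {"dx": -0.004, "dy": -0.1, "dz": 0.07, "wx": 0, "wy": 0, "wz": 0}, {"dx": -0.007, "dy": -0.15, "dz": 0.1, "wx": 0, "wy": 0, "wz": 0}, {"dx": -0.007, "dy": -0.175, "dz": 0.118, "wx": 0, "wy": 0, "wz": 0}, {"dx": -0.007, "dy": -0.19, "dz": 0.128, "wx": 0, "wy": 0, "wz": 0}]}}

```text
clock: 9.82
eef_pos: [0.4494, -0.1079, 0.0433]
tcp_rot: [0.475, 0.876, -0.074, -0.039]
contact_force: [-1.1, -0.7, -1.9]
finger_gap: 0.0062
finger_force: 63.1
```

Run:
```python
from h import *
go((.45,-.107,.038),down(-100,57))
s=get_image("side"); cv2.imwrite("pics/s3.png",cv2.resize(s["pixels"][140:340,220:460],None,fx=3,fy=3))
```

```text
t 9.82 pos [ 0.4494 -0.1079  0.0433] F [-1.1 -0.7 -1.9] gap 0.0062 
 d [ 0.002 -0.02   0.008] w [-0.0004 -0.0011  0.0002]
```

View pics/s3.png

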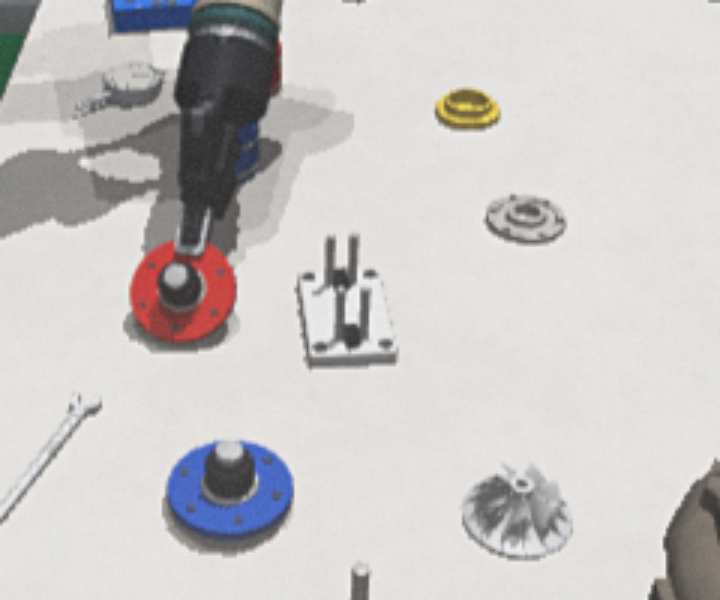

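The lid is over its clear spot at (183,292), tilted, plunger up, with all else undisturbed. Lowering to contact.

{"api": "jog_arm", "payload": {"plan": [{"dx": 0, "dy": -0.005, "dz": 0.003, "wx": 0, "wy": 0, "wz": 0}, {"dx": 0, "dy": -0.009, "dz": 0.006, "wx": 0, "wy": 0, "wz": 0}, {"dx": 0, "dy": -0.013, "dz": 0.008, "wx": 0, "wy": 0, "wz": 0}, {"dx": 0, "dy": -0.017, "dz": 0.011, "wx": 0, "wy": 0, "wz": 0}, {"dx": 0, "dy": -0.017, "dz": 0.011, "wx": 0, "wy": 0, "wz": 0}]}}

```text
clock: 10.5
eef_pos: [0.4497, -0.1079, 0.0389]
tcp_rot: [0.476, 0.876, -0.074, -0.039]
contact_force: [0.7, 2.7, 4.5]
finger_gap: 0.0058
finger_force: 63.9
```

Run:
```python
from h import *
go((.45,-.107,.038),down(-100,57))
```

```text
t 10.5 pos [ 0.4497 -0.1079  0.0389] F [0.7 2.7 4.5] gap 0.0058 
 d [ 0.001 -0.005 -0.001] w [ 0.     -0.0011  0.0003]
```

{"api": "jog_arm", "payload": {"plan": [{"dx": 0, "dy": 0, "dz": 0, "wx": 0, "wy": 0, "wz": 0}, {"dx": 0, "dy": 0, "dz": 0, "wx": 0, "wy": 0, "wz": 0}, {"dx": 0, "dy": 0, "dz": 0, "wx": 0, "wy": 0, "wz": 0}, {"dx": 0, "dy": 0, "dz": 0, "wx": 0, "wy": 0, "wz": 0}, {"dx": 0, "dy": 0, "dz": 0, "wx": 0, "wy": 0, "wz": 0}], "fingers": 0.72, "grip_force": 20}}

```text
clock: 11.12
eef_pos: [0.4494, -0.1077, 0.0378]
tcp_rot: [0.475, 0.876, -0.074, -0.039]
contact_force: [-0.6, 0.5, -1.1]
finger_gap: 0.0237
finger_force: 0.4
```

Run:
```python
from h import *
go((.45,-.09,.033),down(-100,57))
s=get_image("side"); cv2.imwrite("pics/s4.png",cv2.resize(s["pixels"][180:280,240:340],None,fx=5,fy=5))
```

```text
t 11.12 pos [ 0.4494 -0.1077  0.0378] F [-0.6  0.5 -1.1] gap 0.0237 
 d [-0.01  -0.054 -0.048] w [-0.0003 -0.001   0.0004]
```

View pics/s4.png

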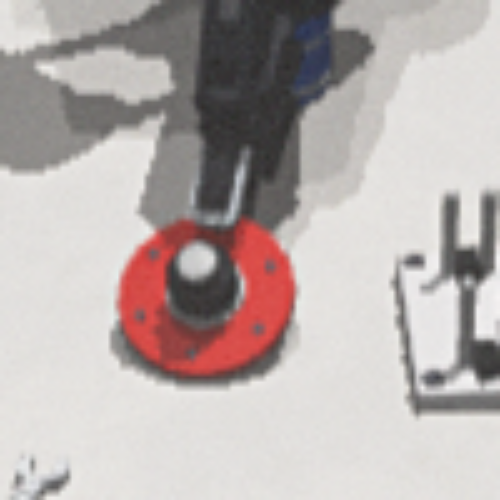

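{"api": "jog_arm", "payload": {"plan": [{"dx": 0, "dy": -0.03, "dz": -0.012, "wx": 0, "wy": 0, "wz": 0}, {"dx": 0, "dy": -0.048, "dz": -0.04, "wx": 0, "wy": 0, "wz": 0}, {"dx": 0, "dy": -0.066, "dz": -0.07, "wx": 0, "wy": 0, "wz": 0}, {"dx": 0, "dy": -0.085, "dz": -0.1, "wx": 0, "wy": 0, "wz": 0}, {"dx": 0, "dy": -0.104, "dz": -0.125, "wx": 0, "wy": 0, "wz": 0}]}}

```text
clock: 11.8
eef_pos: [0.4565, -0.0671, 0.0333]
tcp_rot: [0.475, 0.876, -0.074, -0.039]
contact_force: [-0.4, 0.4, 0.3]
finger_gap: 0.0237
finger_force: 0.0
```

Run:
```python
from h import *
go((.45,-.03,.14),down(-90,25))
s=get_image("side")
for m,st,ce in blobs(s["pixels"],"red"): print(st,ce)
cv2.imwrite("pics/s5.png",cv2.resize(s["pixels"][180:280,240:340],None,fx=4,fy=4))
```

```text
t 11.8 pos [ 0.4565 -0.0671  0.0333] F [-0.4  0.4  0.3] gap 0.0237 
 d [-0.049  0.28  -0.352] w [ 0.0884  0.0175 -0.0206]
[265 229  35  22 392] [282.24489796 240.95408163]
```

View pics/s5.png

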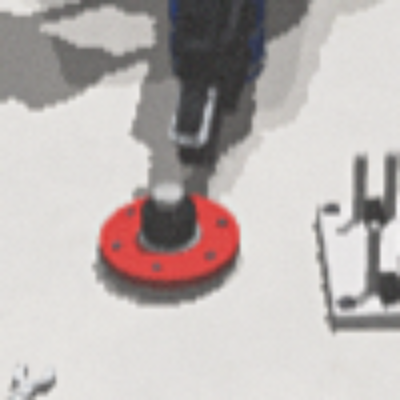

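The lid lies flat with its plunger up at (167,235) in the crop. Now I back off, turn the tool upright and look at it from above.

{"api": "jog_arm", "payload": {"plan": [{"dx": -0.01, "dy": 0.05, "dz": -0.08, "wx": 0, "wy": 0, "wz": 0}, {"dx": -0.02, "dy": 0.12, "dz": -0.16, "wx": 0.022, "wy": 0.004, "wz": -0.005}, {"dx": -0.03, "dy": 0.18, "dz": -0.24, "wx": 0.044, "wy": 0.009, "wz": -0.01}, {"dx": -0.04, "dy": 0.24, "dz": -0.3, "wx": 0.066, "wy": 0.013, "wz": -0.015}, {"dx": -0.049, "dy": 0.28, "dz": -0.352, "wx": 0.0884, "wy": 0.0175, "wz": -0.0206}]}}

```text
clock: 12.48
eef_pos: [0.4497, -0.0302, 0.1413]
tcp_rot: [0.215, 0.977, 0.001, 0.001]
contact_force: [-0.1, -0.2, -0.6]
finger_gap: 0.0239
finger_force: 0.0
```

Run:
```python
from h import *
s=get_image("top")
for m,st,ce in blobs(s["pixels"],"red"): e=hullc(m); print(st,e[1],onplane(s,e[1][0],.016).round(4))
go((.45,-.125,.17),down(-75,0))
```

```text
[338 218  29  29 512] ((352.085693359375, 232.17938232421875), (28.15005874633789, 28.673023223876953), 129.9574432373047) [ 0.4457 -0.1198  0.016 ]
t 12.53 pos [ 0.4507 -0.0319  0.145 ] F [-0.6 -2.3  3.4] gap 0.0242 
 d [-0.003  0.38   0.065] w [ 0.0684  0.0077 -0.041 ]
```

{"api": "jog_arm", "payload": {"plan": [{"dx": -0.018, "dy": 0.37, "dz": 0.04, "wx": 0.0684, "wy": 0.0077, "wz": -0.041}, {"dx": -0.018, "dy": 0.37, "dz": 0.04, "wx": 0.0684, "wy": 0.0077, "wz": -0.041}, {"dx": -0.018, "dy": 0.37, "dz": 0.04, "wx": 0.0684, "wy": 0.0077, "wz": -0.041}, {"dx": -0.018, "dy": 0.37, "dz": 0.04, "wx": 0.0684, "wy": 0.0077, "wz": -0.041}, {"dx": -0.018, "dy": 0.37, "dz": 0.04, "wx": 0.0684, "wy": 0.0077, "wz": -0.041}], "fingers": 0}}

```text
clock: 13.15
eef_pos: [0.4451, -0.1208, 0.1697]
tcp_rot: [0.002, 0.992, 0.126, -0.005]
contact_force: [0.1, 0.1, -0.1]
finger_gap: 0.0851
finger_force: 0.0
```

Run:
```python
from h import *
s=ctrl.observe(); im=get_image("wrist"); cv2.imwrite("pics/w2.png",im["pixels"])
for m,st,ce in blobs(im["pixels"],"red",400):
    c=max(cv2.findContours(m.astype(np.uint8),0,2)[0],key=cv2.contourArea)[:,0]
    P=np.array([wplane(im,s,u,.014)[:2] for u in c]); print(st,ce.round(1),cv2.minEnclosingCircle(P.astype(np.float32)),P.mean(0),(P.min(0)+P.max(0))/2,np.ptp(P,axis=0))
go((.4457,-.1198,.032),down(-75,0)); print(s["q"].round(2))
```

```text
[ 279  143   79   77 3484] [318.3 180. ] ((0.447650671005249, -0.11926339566707611), 0.03951116278767586) [ 0.44697085 -0.11999395] [ 0.44768817 -0.11945445] [0.07854012 0.07818808]
t 13.2 pos [ 0.4446 -0.1195  0.1694] F [-0.1  0.6 -0.6] gap 0.0855 
 d [0.01  0.001 0.549] w [ 0.0005  0.0018 -0.001 ]
[-0.41  0.16  1.83 -0.01  1.16  0.91]
```

View pics/w2.png

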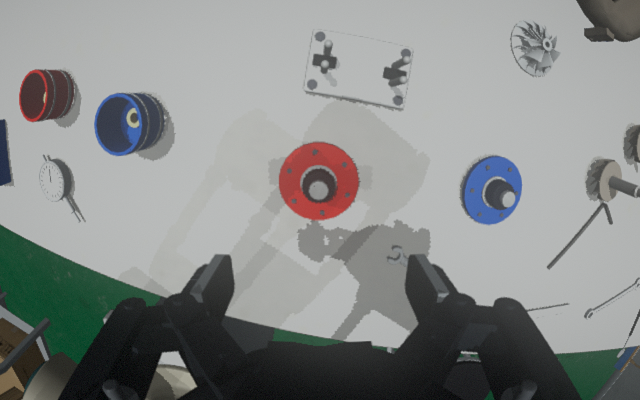

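In the wrist view the red lid is flat at (318,181), with the collar and plunger upright between the open fingers.

{"api": "jog_arm", "payload": {"plan": [{"dx": 0.01, "dy": 0, "dz": 0.2, "wx": 0.0005, "wy": 0.0018, "wz": -0.001}, {"dx": 0.01, "dy": 0.002, "dz": 0.38, "wx": 0.0005, "wy": 0.0018, "wz": -0.001}, {"dx": 0.01, "dy": 0.002, "dz": 0.52, "wx": 0.0005, "wy": 0.0018, "wz": -0.001}, {"dx": 0.01, "dy": 0.002, "dz": 0.607, "wx": 0.0005, "wy": 0.0018, "wz": -0.001}, {"dx": 0.01, "dy": 0.002, "dz": 0.607, "wx": 0.0005, "wy": 0.0018, "wz": -0.001}]}}

```text
clock: 13.82
eef_pos: [0.4446, -0.1171, 0.0164]
tcp_rot: [-0.001, 0.991, 0.133, -0.002]
contact_force: [-0.0, 0.5, 0.2]
finger_gap: 0.0857
finger_force: 0.0
```

Run:
```python
from h import *
go((.447,-.1195,.0175),down(-75,0))
```

```text
t 13.82 pos [ 0.4446 -0.1171  0.0164] F [-0.   0.5  0.2] gap 0.0857 
 d [ 0.007  0.012 -0.005] w [-0.0005  0.0005  0.001 ]
```

{"api": "jog_arm", "payload": {"plan": [{"dx": 0, "dy": 0, "dz": 0, "wx": 0, "wy": 0, "wz": 0}, {"dx": 0, "dy": 0, "dz": 0, "wx": 0, "wy": 0, "wz": 0}, {"dx": 0, "dy": 0, "dz": 0, "wx": 0, "wy": 0, "wz": 0}, {"dx": 0, "dy": 0, "dz": 0, "wx": 0, "wy": 0, "wz": 0}, {"dx": 0, "dy": 0, "dz": 0, "wx": 0, "wy": 0, "wz": 0}], "fingers": 1, "grip_force": 40}}

```text
clock: 14.45
eef_pos: [0.4473, -0.1197, 0.0192]
tcp_rot: [0.0, 0.991, 0.132, 0.002]
contact_force: [-1.2, 0.3, 5.9]
finger_gap: 0.0282
finger_force: 39.1
```

Run:
```python
from h import *
go((.447,-.1195,.12),down(-75,0))
```

```text
t 14.45 pos [ 0.4473 -0.1197  0.0192] F [-1.2  0.3  5.9] gap 0.0282 
 d [ 0.001 -0.001 -0.403] w [ 0.0001 -0.0006  0.0006]
```

{"api": "jog_arm", "payload": {"plan": [{"dx": 0, "dy": 0, "dz": -0.1, "wx": 0, "wy": 0, "wz": 0}, {"dx": 0, "dy": 0, "dz": -0.25, "wx": 0, "wy": 0, "wz": 0}, {"dx": 0, "dy": 0, "dz": -0.4, "wx": 0, "wy": 0, "wz": 0}, {"dx": 0, "dy": -0.1, "dz": -0.52, "wx": 0, "wy": 0, "wz": 0}, {"dx": 0, "dy": -0.3, "dz": -0.52, "wx": 0, "wy": 0, "wz": 0}]}}

```text
clock: 15.08
eef_pos: [0.4293, -0.0482, 0.1509]
tcp_rot: [0.001, 0.991, 0.131, 0.005]
contact_force: [1.2, 0.7, -2.2]
finger_gap: 0.0284
finger_force: 40.2
```

Run:
```python
from h import *
go((.422,.216,.15),down(-75,0))
```

```text
t 15.07 pos [ 0.4293 -0.0482  0.1509] F [ 1.2  0.7 -2.2] gap 0.0284 
 d [ 2.460e-01 -1.028e+00  1.000e-03] w [ 0.0006 -0.0014  0.0001]
```

{"api": "jog_arm", "payload": {"plan": [{"dx": 0.246, "dy": -1, "dz": 0, "wx": 0, "wy": 0, "wz": 0}, {"dx": 0.246, "dy": -1, "dz": 0, "wx": 0, "wy": 0, "wz": 0}, {"dx": 0.246, "dy": -1, "dz": 0, "wx": 0, "wy": 0, "wz": 0}, {"dx": 0.246, "dy": -1, "dz": 0, "wx": 0, "wy": 0, "wz": 0}, {"dx": 0.246, "dy": -1, "dz": 0, "wx": 0, "wy": 0, "wz": 0}]}}

```text
clock: 15.7
eef_pos: [0.4197, 0.2137, 0.1484]
tcp_rot: [-0.001, 0.991, 0.135, 0.001]
contact_force: [0.1, -0.7, -2.2]
finger_gap: 0.0285
finger_force: 40.3
```

Run:
```python
from h import *
s=ctrl.observe(); im=get_image("wrist"); cv2.imwrite("pics/w3.png",im["pixels"])
for n in("red","blue"):
  for m,st,ce in blobs(im["pixels"],n,300):
    print(n,st,ce.round(1),wplane(im,s,ce,.05).round(3))
go((.48,.232,.12),down(-75,0)); print(s["q"].round(2))
```

```text
red [ 278   85   78   78 3165] [319.5 124.2] [0.482 0.231 0.05 ]
red [ 247  182  146   96 6858] [319.7 220.3] [0.406 0.21  0.05 ]
red [289 287  62  28 918] [319.  303.9] [0.325 0.188 0.05 ]
blue [  62  139  105   99 7146] [118.6 185.2] [0.387 0.399 0.05 ]
blue [ 440  157   60   67 1189] [463.  189.6] [0.465 0.098 0.05 ]
t 15.75 pos [0.4197 0.2124 0.1482] F [-0.7 -0.  -1.9] gap 0.0284 
 d [ 0.253 -0.011  0.113] w [-0.0001 -0.0003  0.0013]
[0.32 0.18 1.85 0.   1.1  1.62]
```

View pics/w3.png

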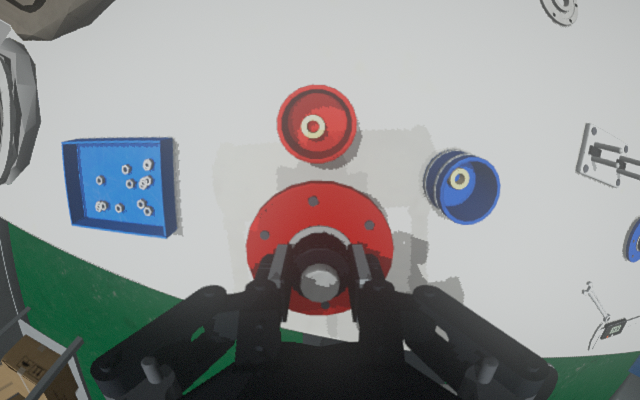

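The wrist view shows the red pot's mouth at (317,124), the held lid level at (319,247), and the blue pot at (463,187).

```bash
cat >> h.py <<'E'
def circ(P):
    A=np.c_[2*P,np.ones(len(P))]; x=np.linalg.lstsq(A,(P**2).sum(1),rcond=None)[0]; return x[:2],np.sqrt(x[2]+x[:2]@x[:2])
def wcirc(im,s,m,z,sel=lambda c:c[:,1]>=0):
    c=max(cv2.findContours(m.astype(np.uint8),0,1)[0],key=cv2.contourArea)[:,0]; c=c[sel(c)]
    P=np.array([wplane(im,s,u,z)[:2] for u in c])
    for _ in range(4):
        ce,r=circ(P); e=np.abs(np.hypot(*(P-ce).T)-r); P=P[e<=max(np.percentile(e,90),.0008)]
    return ce.round(4),round(float(r),4),len(P)
E
python3 - <<'E'
from h import *
s=ctrl.observe(); im=get_image("wrist"); zt=s["eef_pos"][2]-.0032
B=blobs(im["pixels"],"red",300)
print("pot",wcirc(im,s,B[0][0],.05),"upper",wcirc(im,s,B[0][0],.05,lambda c:c[:,1]<125))
print("lid",wcirc(im,s,B[1][0],zt,lambda c:c[:,1]<240),"tcp",s["eef_pos"])
E
```

```text
pot (array([0.4812, 0.2334]), 0.0301, 220) upper (array([0.4812, 0.2335]), 0.0301, 112)
lid (array([0.4224, 0.2134]), 0.038, 175) tcp [0.41971693 0.21243529 0.14822313]
```

Run:
```python
from h import *
go((.4806,.233,.085),down(-75,0))
```

```text
t 15.8 pos [0.4198 0.2106 0.1481] F [ 0.2 -0.7 -1.3] gap 0.0282 
 d [ 0.258 -0.022  0.253] w [ 0.0001 -0.0002  0.0011]
```

{"api": "jog_arm", "payload": {"plan": [{"dx": 0.12, "dy": -0.008, "dz": 0, "wx": 0, "wy": 0, "wz": 0.001}, {"dx": 0.255, "dy": -0.018, "dz": 0.05, "wx": 0, "wy": 0, "wz": 0.001}, {"dx": 0.255, "dy": -0.018, "dz": 0.15, "wx": 0, "wy": 0, "wz": 0.001}, {"dx": 0.255, "dy": -0.018, "dz": 0.25, "wx": 0, "wy": 0, "wz": 0.001}, {"dx": 0.255, "dy": -0.018, "dz": 0.25, "wx": 0, "wy": 0, "wz": 0.001}]}}

```text
clock: 16.42
eef_pos: [0.4793, 0.2285, 0.0842]
tcp_rot: [0.001, 0.992, 0.128, -0.002]
contact_force: [-0.1, -0.0, -2.0]
finger_gap: 0.0284
finger_force: 40.3
```

Run:
```python
from h import *
for i in range(5):
    s=ctrl.observe(); print(s["eef_pos"].round(4)); im=get_image("top")
for m,st,ce in blobs(im["pixels"],"red",100): e=hullc(m); print(st,onplane(im,e[1][0],.082).round(4),onplane(im,e[0][0],.082).round(4),e[1][1])
go((.4806,.233,.063),down(-75,0))
```

```text
[0.4793 0.2285 0.0842]
[0.4804 0.2293 0.0855]
[0.4814 0.23   0.0865]
[0.4818 0.2305 0.087 ]
[0.4819 0.2308 0.0872]
t 16.68 pos [0.4818 0.231  0.0873] F [ 0.9  0.1 -1.8] gap 0.0283 
 d [-0.003 -0.009  0.097] w [-0.     -0.0008 -0.0005]
```

{"api": "jog_arm", "payload": {"plan": [{"dx": -0.002, "dy": -0.008, "dz": 0.03, "wx": 0, "wy": 0, "wz": 0}, {"dx": -0.002, "dy": -0.008, "dz": 0.05, "wx": 0, "wy": 0, "wz": 0}, {"dx": -0.002, "dy": -0.008, "dz": 0.07, "wx": 0, "wy": 0, "wz": 0}, {"dx": -0.002, "dy": -0.008, "dz": 0.085, "wx": 0, "wy": 0, "wz": 0}, {"dx": -0.002, "dy": -0.008, "dz": 0.085, "wx": 0, "wy": 0, "wz": 0}]}}

```text
clock: 17.3
eef_pos: [0.4796, 0.2331, 0.0643]
tcp_rot: [-0.0, 0.992, 0.129, 0.001]
contact_force: [-0.1, 0.2, -2.2]
finger_gap: 0.028
finger_force: 40.3
```

Run:
```python
from h import *
go((.4806,.233,.061),down(-75,0)); print(ctrl.observe()["moment"].round(2))
```

```text
t 17.3 pos [0.4796 0.2331 0.0643] F [-0.1  0.2 -2.2] gap 0.028 
 d [0.004 0.001 0.013] w [-0.     -0.0002 -0.0003]
[ 0.02  0.1  -0.03]
```

{"api": "jog_arm", "payload": {"plan": [{"dx": 0, "dy": 0, "dz": 0.006, "wx": 0, "wy": 0, "wz": 0}, {"dx": 0, "dy": 0, "dz": 0.01, "wx": 0, "wy": 0, "wz": 0}, {"dx": 0, "dy": 0, "dz": 0.014, "wx": 0, "wy": 0, "wz": 0}, {"dx": 0, "dy": 0, "dz": 0.018, "wx": 0, "wy": 0, "wz": 0}, {"dx": 0, "dy": 0, "dz": 0.018, "wx": 0, "wy": 0, "wz": 0}]}}

```text
clock: 17.92
eef_pos: [0.48, 0.2332, 0.0612]
tcp_rot: [-0.0, 0.992, 0.129, 0.001]
contact_force: [-2.3, -0.2, 4.5]
finger_gap: 0.0285
finger_force: 41.1
```

Run:
```python
from h import *
go((.4806,.233,.061),down(-75,0)); print(ctrl.observe()["moment"].round(2))
```

```text
t 17.93 pos [0.48   0.2332 0.0612] F [-2.3 -0.2  4.5] gap 0.0285 
 d [0.002 0.001 0.001] w [-0.     -0.0005 -0.0003]
[-0.13  0.27  0.05]
```

{"api": "jog_arm", "payload": {"plan": [{"dx": 0, "dy": 0, "dz": 0.005, "wx": 0, "wy": 0, "wz": 0}, {"dx": 0, "dy": 0, "dz": 0.01, "wx": 0, "wy": 0, "wz": 0}, {"dx": 0, "dy": 0, "dz": 0.01, "wx": 0, "wy": 0, "wz": 0}, {"dx": 0, "dy": 0, "dz": 0.005, "wx": 0, "wy": 0, "wz": 0}, {"dx": 0, "dy": 0, "dz": 0, "wx": 0, "wy": 0, "wz": 0}]}}

```text
clock: 18.55
eef_pos: [0.4799, 0.2332, 0.0613]
tcp_rot: [-0.0, 0.992, 0.129, 0.002]
contact_force: [-0.5, -0.5, 0.1]
finger_gap: 0.0286
finger_force: 40.5
```

{"api": "jog_arm", "payload": {"plan": [{"dx": 0, "dy": 0, "dz": 0, "wx": 0, "wy": 0, "wz": 0}, {"dx": 0, "dy": 0, "dz": 0, "wx": 0, "wy": 0, "wz": 0}, {"dx": 0, "dy": 0, "dz": 0, "wx": 0, "wy": 0, "wz": 0}, {"dx": 0, "dy": 0, "dz": -0.1, "wx": 0, "wy": 0, "wz": 0}, {"dx": 0, "dy": 0, "dz": -0.25, "wx": 0, "wy": 0, "wz": 0}], "fingers": 0}}

```text
clock: 19.18
eef_pos: [0.4788, 0.2327, 0.1221]
tcp_rot: [0.0, 0.992, 0.129, -0.001]
contact_force: [0.4, 0.3, 0.0]
finger_gap: 0.0851
finger_force: 0.0
```

{"api": "jog_arm", "payload": {"plan": [{"dx": 0, "dy": 0, "dz": 0, "wx": 0, "wy": 0, "wz": 0}, {"dx": 0, "dy": 0, "dz": 0, "wx": 0, "wy": 0, "wz": 0}, {"dx": 0, "dy": 0, "dz": 0, "wx": 0, "wy": 0, "wz": 0}, {"dx": 0, "dy": 0, "dz": 0, "wx": 0, "wy": 0, "wz": 0}, {"dx": 0, "dy": 0, "dz": 0, "wx": 0, "wy": 0, "wz": 0}], "fingers": 1}}

```text
clock: 19.8
eef_pos: [0.4795, 0.233, 0.1222]
tcp_rot: [-0.0, 0.992, 0.129, 0.001]
contact_force: [0.1, -0.1, -0.9]
finger_gap: -0.0001
finger_force: 0.0
```

Run:
```python
from h import *
s=ctrl.observe(); im=get_image("wrist"); top=get_image("top")
for m,st,ce in blobs(im["pixels"],"red",300): print("wrist lid",st,wcirc(im,s,m,.058,lambda c:c[:,1]<240))
for m,st,ce in blobs(top["pixels"],"red",100): e=hullc(m); print("top",st,onplane(top,e[1][0],.058).round(4),e[1][1])
go((.4803,.233,.082),down(-75,0))
sd=get_image("side"); cv2.imwrite("pics/s6.png",cv2.resize(sd["pixels"][110:210,250:350],None,fx=5,fy=5))
```

```text
wrist lid [ 265  161  110   96 5691] (array([0.486 , 0.2348]), 0.0354, 211)
t 19.9 pos [0.4797 0.233  0.1225] F [ 0.1  0.6 -0.2] gap -0.0 
 d [0.002 0.001 0.162] w [-0.     -0.0003 -0.0003]
```

View pics/s6.png

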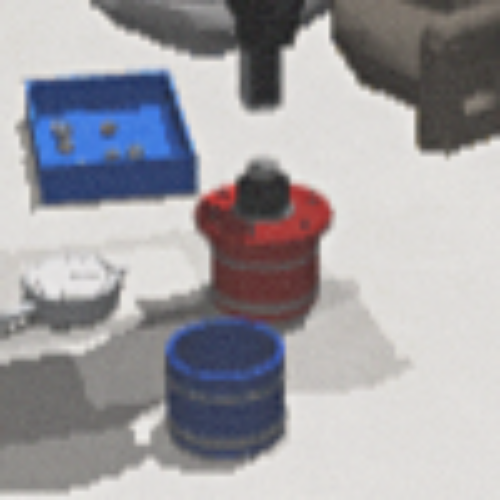

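The red lid sits level on the red pot at (264,215), with the closed fingers above it. That was my eleventh picture, one over the limit of ten, so I'll go on by numbers only. Next I press the plunger.

{"api": "jog_arm", "payload": {"plan": [{"dx": 0.002, "dy": 0, "dz": 0.1, "wx": 0, "wy": 0, "wz": 0}, {"dx": 0.002, "dy": 0, "dz": 0.135, "wx": 0, "wy": 0, "wz": 0}, {"dx": 0.002, "dy": 0, "dz": 0.155, "wx": 0, "wy": 0, "wz": 0}, {"dx": 0.002, "dy": 0, "dz": 0.172, "wx": 0, "wy": 0, "wz": 0}, {"dx": 0.002, "dy": 0, "dz": 0.172, "wx": 0, "wy": 0, "wz": 0}]}}

```text
clock: 20.58
eef_pos: [0.4796, 0.233, 0.0819]
tcp_rot: [-0.0, 0.992, 0.13, 0.001]
contact_force: [-5.7, -1.9, 14.5]
finger_gap: 0.0001
finger_force: 7.2
```

Run:
```python
from h import *
go((.4803,.233,.082),down(-75,0))
```

```text
t 20.57 pos [0.4796 0.233  0.0819] F [-5.7 -1.9 14.5] gap 0.0001 
 d [ 0.003  0.001 -0.001] w [ 0.     -0.0003 -0.0003]
```

{"api": "jog_arm", "payload": {"plan": [{"dx": 0, "dy": 0, "dz": 0, "wx": 0, "wy": 0, "wz": 0}, {"dx": 0, "dy": 0, "dz": 0, "wx": 0, "wy": 0, "wz": 0}, {"dx": 0, "dy": 0, "dz": -0.1, "wx": 0, "wy": 0, "wz": 0}, {"dx": 0, "dy": 0, "dz": -0.25, "wx": 0, "wy": 0, "wz": 0}, {"dx": 0, "dy": 0, "dz": -0.35, "wx": 0, "wy": 0, "wz": 0}]}}

```text
clock: 21.2
eef_pos: [0.4814, 0.2336, 0.1694]
tcp_rot: [-0.001, 0.992, 0.129, 0.003]
contact_force: [0.3, 0.1, 0.7]
finger_gap: -0.0
finger_force: 0.0
```

Run:
```python
from h import *
go((.4873,-.3118,.17),down(-75,0))
im=get_image("top")
for m,st,ce in blobs(im["pixels"],"blue",250)[-3:]: e=hullc(m); print("top",st,onplane(im,e[1][0],.05).round(4),e[1][1])
```

```text
t 21.2 pos [0.4814 0.2336 0.1694] F [0.3 0.1 0.7] gap -0.0 
 d [-0.537  2.115 -0.006] w [-0.0001 -0.001  -0.0003]
top [265 214  24  23 327] [0.464  0.0872 0.05  ] (22.972883224487305, 23.074344635009766)
top [155 238  24  40 640] [0.3804 0.38   0.05  ] (24.635744094848633, 46.09406280517578)
top [123 245  26  39 631] [0.3606 0.4614 0.05  ] (27.171592712402344, 43.48350143432617)
```

{"api": "jog_arm", "payload": {"plan": [{"dx": -0.254, "dy": 1, "dz": 0, "wx": 0, "wy": 0, "wz": 0}, {"dx": -0.254, "dy": 1, "dz": 0, "wx": 0, "wy": 0, "wz": 0}, {"dx": -0.254, "dy": 1, "dz": 0, "wx": 0, "wy": 0, "wz": 0}, {"dx": -0.254, "dy": 1, "dz": 0, "wx": 0, "wy": 0, "wz": 0}, {"dx": -0.254, "dy": 1, "dz": 0, "wx": 0, "wy": 0, "wz": 0}], "fingers": 0}}

```text
clock: 21.88
eef_pos: [0.4834, -0.0285, 0.1671]
tcp_rot: [0.001, 0.992, 0.127, 0.002]
contact_force: [1.2, 0.2, 0.4]
finger_gap: 0.0851
finger_force: 0.0
```

{"api": "jog_arm", "payload": {"plan": [{"dx": -0.254, "dy": 1, "dz": 0, "wx": 0, "wy": 0, "wz": 0}, {"dx": -0.254, "dy": 1, "dz": 0, "wx": 0, "wy": 0, "wz": 0}, {"dx": -0.254, "dy": 1, "dz": 0, "wx": 0, "wy": 0, "wz": 0}, {"dx": -0.254, "dy": 1, "dz": 0, "wx": 0, "wy": 0, "wz": 0}, {"dx": -0.254, "dy": 1, "dz": 0, "wx": 0, "wy": 0, "wz": 0}]}}

```text
clock: 22.5
eef_pos: [0.4866, -0.2861, 0.1665]
tcp_rot: [0.001, 0.992, 0.128, 0.002]
contact_force: [-0.2, 1.0, 0.5]
finger_gap: 0.0853
finger_force: 0.0
```

Run:
```python
from h import *
s=ctrl.observe(); im=get_image("wrist")
for m,st,ce in blobs(im["pixels"],"blue",800): print(st,ce.round(1),wcirc(im,s,m,.016))
go((.4873,-.3118,.17),down(-75,0)); print(s["q"].round(2))
```

```text
[ 306  152   78   77 3405] [344.2 189.5] (array([ 0.4899, -0.3113]), 0.0384, 217)
t 22.55 pos [ 0.4862 -0.2847  0.1663] F [-0.1  0.1  1. ] gap 0.0852 
 d [-0.023  0.106 -0.015] w [ 0.     -0.0004 -0.0007]
[-0.66  0.3   1.63  0.    1.2   0.66]
```

{"api": "jog_arm", "payload": {"plan": [{"dx": -0.023, "dy": 0.107, "dz": 0.05, "wx": 0, "wy": 0, "wz": 0}, {"dx": -0.023, "dy": 0.107, "dz": 0.15, "wx": 0, "wy": 0, "wz": 0}, {"dx": -0.023, "dy": 0.107, "dz": 0.3, "wx": 0, "wy": 0, "wz": 0}, {"dx": -0.023, "dy": 0.107, "dz": 0.38, "wx": 0, "wy": 0, "wz": 0}, {"dx": -0.023, "dy": 0.107, "dz": 0.38, "wx": 0, "wy": 0, "wz": 0}]}}

```text
clock: 23.18
eef_pos: [0.4863, -0.308, 0.0697]
tcp_rot: [-0.002, 0.991, 0.13, -0.0]
contact_force: [-0.4, 0.1, -0.1]
finger_gap: 0.0853
finger_force: 0.0
```

Run:
```python
from h import *
for i in range(3): s=ctrl.observe(); im=get_image("wrist")
for m,st,ce in blobs(im["pixels"],"blue",800): print(st,ce.round(1),wcirc(im,s,m,.016))
go((.4875,-.312,.018),down(-75,0))
```

```text
[ 267  164  113  107 6712] [322.8 214.2] (array([ 0.4901, -0.3113]), 0.0386, 312)
t 23.32 pos [ 0.4881 -0.3099  0.0727] F [0.  0.  0.2] gap 0.0852 
 d [-0.005  0.007  0.219] w [ 0.0002 -0.0005 -0.0002]
```

{"api": "jog_arm", "payload": {"plan": [{"dx": -0.003, "dy": 0.008, "dz": 0.09, "wx": 0, "wy": 0, "wz": 0}, {"dx": -0.003, "dy": 0.008, "dz": 0.17, "wx": 0, "wy": 0, "wz": 0}, {"dx": -0.003, "dy": 0.008, "dz": 0.216, "wx": 0, "wy": 0, "wz": 0}, {"dx": -0.003, "dy": 0.008, "dz": 0.216, "wx": 0, "wy": 0, "wz": 0}, {"dx": -0.003, "dy": 0.008, "dz": 0.216, "wx": 0, "wy": 0, "wz": 0}]}}

```text
clock: 23.95
eef_pos: [0.4879, -0.3125, 0.0188]
tcp_rot: [0.0, 0.992, 0.129, 0.002]
contact_force: [-0.0, -0.8, -1.0]
finger_gap: 0.0857
finger_force: 0.0
```

{"api": "jog_arm", "payload": {"plan": [{"dx": 0, "dy": 0, "dz": 0, "wx": 0, "wy": 0, "wz": 0}, {"dx": 0, "dy": 0, "dz": 0, "wx": 0, "wy": 0, "wz": 0}, {"dx": 0, "dy": 0, "dz": 0, "wx": 0, "wy": 0, "wz": 0}, {"dx": 0, "dy": 0, "dz": 0, "wx": 0, "wy": 0, "wz": 0}, {"dx": 0, "dy": 0, "dz": 0, "wx": 0, "wy": 0, "wz": 0}], "fingers": 1, "grip_force": 40}}

```text
clock: 24.58
eef_pos: [0.4874, -0.3122, 0.0183]
tcp_rot: [0.0, 0.992, 0.129, 0.001]
contact_force: [-0.6, -0.2, 4.4]
finger_gap: 0.0284
finger_force: 39.6
```

{"api": "jog_arm", "payload": {"plan": [{"dx": 0, "dy": 0, "dz": -0.1, "wx": 0, "wy": 0, "wz": 0}, {"dx": 0, "dy": 0, "dz": -0.25, "wx": 0, "wy": 0, "wz": 0}, {"dx": 0, "dy": 0, "dz": -0.4, "wx": 0, "wy": 0, "wz": 0}, {"dx": 0, "dy": 0, "dz": -0.53, "wx": 0, "wy": 0, "wz": 0}, {"dx": 0, "dy": 0, "dz": -0.53, "wx": 0, "wy": 0, "wz": 0}]}}

```text
clock: 25.2
eef_pos: [0.4881, -0.3131, 0.1524]
tcp_rot: [0.002, 0.992, 0.129, 0.003]
contact_force: [-0.4, -0.3, -1.3]
finger_gap: 0.0286
finger_force: 39.8
```

Run:
```python
from h import *
s=ctrl.observe(); im=get_image("wrist")
for m,st,ce in blobs(im["pixels"],"blue",800): print(st,ce.round(1))
go((.405,.07,.15),down(-75,0))
```

```text
[ 246  180  147   97 6975] [319.5 218.8]
[289 287  62  28 899] [318.5 303.1]
t 25.25 pos [ 0.487  -0.3121  0.1505] F [-0.3  0.9 -2.5] gap 0.0284 
 d [ 7.500e-02 -1.562e+00  1.000e-03] w [ 0.0001 -0.0005 -0.0003]
```

{"api": "jog_arm", "payload": {"plan": [{"dx": 0.037, "dy": -0.8, "dz": 0, "wx": 0, "wy": 0, "wz": 0}, {"dx": 0.037, "dy": -0.8, "dz": 0, "wx": 0, "wy": 0, "wz": 0}, {"dx": 0.037, "dy": -0.8, "dz": 0, "wx": 0, "wy": 0, "wz": 0}, {"dx": 0.037, "dy": -0.8, "dz": 0, "wx": 0, "wy": 0, "wz": 0}, {"dx": 0.037, "dy": -0.8, "dz": 0, "wx": 0, "wy": 0, "wz": 0}]}}

```text
clock: 25.88
eef_pos: [0.4438, -0.1158, 0.1493]
tcp_rot: [-0.0, 0.991, 0.13, 0.0]
contact_force: [-0.5, 0.3, -1.1]
finger_gap: 0.0284
finger_force: 40.1
```

{"api": "jog_arm", "payload": {"plan": [{"dx": 0.038, "dy": -0.762, "dz": 0, "wx": 0, "wy": 0, "wz": 0}, {"dx": 0.038, "dy": -0.762, "dz": 0, "wx": 0, "wy": 0, "wz": 0}, {"dx": 0.038, "dy": -0.762, "dz": 0, "wx": 0, "wy": 0, "wz": 0}, {"dx": 0.038, "dy": -0.762, "dz": 0, "wx": 0, "wy": 0, "wz": 0}, {"dx": 0.038, "dy": -0.762, "dz": 0, "wx": 0, "wy": 0, "wz": 0}]}}

```text
clock: 26.5
eef_pos: [0.4059, 0.0693, 0.1502]
tcp_rot: [0.0, 0.992, 0.13, 0.001]
contact_force: [1.1, -1.4, -1.8]
finger_gap: 0.0281
finger_force: 40.4
```

Run:
```python
from h import *
for i in range(4): s=ctrl.observe(); im=get_image("wrist")
for m,st,ce in blobs(im["pixels"],"blue",800): print(st,ce.round(1),wcirc(im,s,m,.05))
go((.463,.085,.085),down(-75,0))
```

```text
[276  87  78  78 947] [315.9 126.8] (array([0.466 , 0.0883]), 0.0301, 218)
[ 291   99   54   55 1564] [317.8 130.3] (array([0.4655, 0.0858]), 0.0202, 129)
[   1  109   66   85 3285] [ 37.9 151.6] (array([0.3765, 0.3933]), 0.0606, 203)
[ 246  179  148   98 6986] [320.  218.1] (array([0.3666, 0.0575]), 0.0612, 292)
[289 287  62  27 899] [318.4 303.1] (array([0.319 , 0.0463]), 0.0248, 112)
t 26.7 pos [0.4056 0.0685 0.1503] F [ 0.6  0.  -1.2] gap 0.0287 
 d [ 0.238 -0.005  0.262] w [ 0.0001 -0.0003 -0.0008]
```

{"api": "jog_arm", "payload": {"plan": [{"dx": 0.12, "dy": -0.009, "dz": 0, "wx": 0, "wy": 0, "wz": 0}, {"dx": 0.25, "dy": -0.018, "dz": 0.05, "wx": 0, "wy": 0, "wz": 0}, {"dx": 0.25, "dy": -0.018, "dz": 0.15, "wx": 0, "wy": 0, "wz": 0}, {"dx": 0.25, "dy": -0.018, "dz": 0.25, "wx": 0, "wy": 0, "wz": 0}, {"dx": 0.25, "dy": -0.018, "dz": 0.25, "wx": 0, "wy": 0, "wz": 0}]}}

```text
clock: 27.32
eef_pos: [0.4629, 0.0893, 0.0864]
tcp_rot: [-0.0, 0.992, 0.128, -0.001]
contact_force: [-0.1, -0.1, -1.8]
finger_gap: 0.0285
finger_force: 40.4
```

Run:
```python
from h import *
for i in range(6):
    s=ctrl.observe(); print(s["eef_pos"].round(4)); im=get_image("wrist")
for m,st,ce in blobs(im["pixels"],"blue",100): print(st,ce.round(1))
go((.4653,.088,.063),down(-75,0))
```

```text
[0.4629 0.0893 0.0864]
[0.4641 0.0895 0.0876]
[0.4649 0.0897 0.0885]
[0.4653 0.09   0.089 ]
[0.4653 0.0901 0.0892]
[0.4652 0.0902 0.0892]
[   0  170   62   97 3476] [ 23.3 219.3]
[ 246  180  148   97 6929] [319.9 218.6]
[289 287  62  27 871] [318.4 303.3]
t 27.62 pos [0.4651 0.0904 0.0892] F [-0.2  1.5 -2.1] gap 0.0287 
 d [-0.002  0.009  0.105] w [ 0.0001 -0.0007 -0.0004]
```

{"api": "jog_arm", "payload": {"plan": [{"dx": -0.001, "dy": 0.006, "dz": 0.03, "wx": 0, "wy": 0, "wz": 0}, {"dx": -0.001, "dy": 0.006, "dz": 0.055, "wx": 0, "wy": 0, "wz": 0}, {"dx": -0.001, "dy": 0.006, "dz": 0.075, "wx": 0, "wy": 0, "wz": 0}, {"dx": -0.001, "dy": 0.006, "dz": 0.088, "wx": 0, "wy": 0, "wz": 0}, {"dx": -0.001, "dy": 0.006, "dz": 0.088, "wx": 0, "wy": 0, "wz": 0}]}}

```text
clock: 28.25
eef_pos: [0.4641, 0.0891, 0.0658]
tcp_rot: [-0.0, 0.992, 0.129, 0.001]
contact_force: [-0.5, 0.1, -1.6]
finger_gap: 0.0285
finger_force: 40.4
```

{"api": "jog_arm", "payload": {"plan": [{"dx": 0, "dy": 0, "dz": 0.006, "wx": 0, "wy": 0, "wz": 0}, {"dx": 0, "dy": 0, "dz": 0.01, "wx": 0, "wy": 0, "wz": 0}, {"dx": 0, "dy": 0, "dz": 0.014, "wx": 0, "wy": 0, "wz": 0}, {"dx": 0, "dy": 0, "dz": 0.016, "wx": 0, "wy": 0, "wz": 0}, {"dx": 0, "dy": 0, "dz": 0.016, "wx": 0, "wy": 0, "wz": 0}]}}

```text
clock: 28.88
eef_pos: [0.4644, 0.0891, 0.0621]
tcp_rot: [-0.0, 0.992, 0.129, 0.001]
contact_force: [0.2, 0.8, -2.0]
finger_gap: 0.0283
finger_force: 40.4
```

Run:
```python
from h import *
go((.4653,.088,.061),down(-75,0)); print(ctrl.observe()["moment"].round(2))
```

```text
t 28.88 pos [0.4644 0.0891 0.0621] F [ 0.2  0.8 -2. ] gap 0.0283 
 d [0.003 0.005 0.004] w [-0.     -0.0004 -0.0003]
[-0.01 -0.01 -0.02]
```

{"api": "jog_arm", "payload": {"plan": [{"dx": 0, "dy": 0, "dz": 0.004, "wx": 0, "wy": 0, "wz": 0}, {"dx": 0, "dy": 0, "dz": 0.008, "wx": 0, "wy": 0, "wz": 0}, {"dx": 0, "dy": 0, "dz": 0.011, "wx": 0, "wy": 0, "wz": 0}, {"dx": 0, "dy": 0, "dz": 0.013, "wx": 0, "wy": 0, "wz": 0}, {"dx": 0, "dy": 0, "dz": 0.013, "wx": 0, "wy": 0, "wz": 0}]}}

```text
clock: 29.5
eef_pos: [0.4645, 0.0891, 0.0603]
tcp_rot: [-0.0, 0.992, 0.13, 0.001]
contact_force: [-3.0, 0.9, 10.6]
finger_gap: 0.0283
finger_force: 41.7
```

Seated at the expected height with 10.6 N. I'll ease off, let go, raise, shut the fingers and press.

{"api": "jog_arm", "payload": {"plan": [{"dx": 0, "dy": 0, "dz": -0.004, "wx": 0, "wy": 0, "wz": 0}, {"dx": 0, "dy": 0, "dz": -0.004, "wx": 0, "wy": 0, "wz": 0}, {"dx": 0, "dy": 0, "dz": -0.004, "wx": 0, "wy": 0, "wz": 0}, {"dx": 0, "dy": 0, "dz": -0.004, "wx": 0, "wy": 0, "wz": 0}, {"dx": 0, "dy": 0, "dz": -0.004, "wx": 0, "wy": 0, "wz": 0}], "fingers": 0}}

```text
clock: 30.12
eef_pos: [0.4643, 0.0891, 0.0598]
tcp_rot: [-0.0, 0.992, 0.129, 0.001]
contact_force: [0.8, -0.4, -0.1]
finger_gap: 0.0854
finger_force: 0.0
```

{"api": "jog_arm", "payload": {"plan": [{"dx": 0, "dy": 0, "dz": -0.1, "wx": 0, "wy": 0, "wz": 0}, {"dx": 0, "dy": 0, "dz": -0.25, "wx": 0, "wy": 0, "wz": 0}, {"dx": 0, "dy": 0, "dz": -0.25, "wx": 0, "wy": 0, "wz": 0}, {"dx": 0, "dy": 0, "dz": -0.25, "wx": 0, "wy": 0, "wz": 0}, {"dx": 0, "dy": 0, "dz": -0.25, "wx": 0, "wy": 0, "wz": 0}]}}

```text
clock: 30.75
eef_pos: [0.4632, 0.089, 0.1212]
tcp_rot: [-0.0, 0.992, 0.129, -0.0]
contact_force: [0.0, -0.4, -0.1]
finger_gap: 0.0854
finger_force: 0.0
```

{"api": "jog_arm", "payload": {"plan": [{"dx": 0, "dy": 0, "dz": 0, "wx": 0, "wy": 0, "wz": 0}, {"dx": 0, "dy": 0, "dz": 0, "wx": 0, "wy": 0, "wz": 0}, {"dx": 0, "dy": 0, "dz": 0, "wx": 0, "wy": 0, "wz": 0}, {"dx": 0, "dy": 0, "dz": 0, "wx": 0, "wy": 0, "wz": 0}, {"dx": 0, "dy": 0, "dz": 0, "wx": 0, "wy": 0, "wz": 0}], "fingers": 1}}

```text
clock: 31.38
eef_pos: [0.4642, 0.089, 0.1224]
tcp_rot: [-0.0, 0.992, 0.129, 0.001]
contact_force: [-0.5, 0.4, -0.1]
finger_gap: 0.0002
finger_force: 0.0
```

Run:
```python
from h import *
s=ctrl.observe(); im=get_image("wrist")
for m,st,ce in blobs(im["pixels"],"blue",800): print(st,wcirc(im,s,m,.058,lambda c:c[:,1]<240))
go((.4645,.089,.080),down(-75,0))
```

```text
[ 265  160  109   97 5631] (array([0.4719, 0.0912]), 0.0353, 217)
[   0  162   69   90 4134] (array([0.3868, 0.383 ]), 0.0605, 152)
t 31.43 pos [0.4642 0.0891 0.1224] F [-0.4 -1.1  0.8] gap 0.0001 
 d [0.001 0.    0.17 ] w [-0.     -0.0004 -0.0003]
```

The picture box matches the red lid's after seating. Pressing now.

{"api": "jog_arm", "payload": {"plan": [{"dx": 0, "dy": 0, "dz": 0.1, "wx": 0, "wy": 0, "wz": 0}, {"dx": 0, "dy": 0, "dz": 0.135, "wx": 0, "wy": 0, "wz": 0}, {"dx": 0, "dy": 0, "dz": 0.155, "wx": 0, "wy": 0, "wz": 0}, {"dx": 0, "dy": 0, "dz": 0.172, "wx": 0, "wy": 0, "wz": 0}, {"dx": 0, "dy": 0, "dz": 0.174, "wx": 0, "wy": 0, "wz": 0}]}}

```text
clock: 32.05
eef_pos: [0.4637, 0.0891, 0.0816]
tcp_rot: [-0.0, 0.992, 0.13, 0.001]
contact_force: [-9.5, 0.0, 25.8]
finger_gap: 0.0001
finger_force: 12.8
```

{"api": "jog_arm", "payload": {"plan": [{"dx": 0, "dy": 0, "dz": 0, "wx": 0, "wy": 0, "wz": 0}, {"dx": 0, "dy": 0, "dz": 0, "wx": 0, "wy": 0, "wz": 0}, {"dx": 0, "dy": 0, "dz": 0, "wx": 0, "wy": 0, "wz": 0}, {"dx": 0, "dy": 0, "dz": 0, "wx": 0, "wy": 0, "wz": 0}, {"dx": 0, "dy": 0, "dz": 0, "wx": 0, "wy": 0, "wz": 0}]}}

```text
clock: 32.67
eef_pos: [0.4637, 0.089, 0.0817]
tcp_rot: [-0.0, 0.992, 0.13, 0.001]
contact_force: [-8.7, -0.2, 22.3]
finger_gap: -0.0
finger_force: 11.2
```

{"api": "jog_arm", "payload": {"plan": [{"dx": 0, "dy": 0, "dz": -0.1, "wx": 0, "wy": 0, "wz": 0}, {"dx": 0, "dy": 0, "dz": -0.25, "wx": 0, "wy": 0, "wz": 0}, {"dx": 0, "dy": 0, "dz": -0.4, "wx": 0, "wy": 0, "wz": 0}, {"dx": 0, "dy": 0, "dz": -0.45, "wx": 0, "wy": 0, "wz": 0}, {"dx": 0, "dy": 0, "dz": -0.45, "wx": 0, "wy": 0, "wz": 0}]}}

```text
clock: 33.3
eef_pos: [0.4646, 0.089, 0.1918]
tcp_rot: [-0.0, 0.992, 0.129, 0.002]
contact_force: [-0.4, 0.5, -0.3]
finger_gap: 0.0003
finger_force: 0.0
```

Run:
```python
from h import *
s=ctrl.observe(); im=get_image("wrist")
for n in("red","blue"):
  for m,st,ce in blobs(im["pixels"],n,800): print(n,st,wcirc(im,s,m,.058))
sd=get_image("side")
for n in("red","blue"):
  for m,st,ce in blobs(sd["pixels"],n,200): print("side",n,st,ce.round(1))
print(proj(sd,(.48,.233,.058)),proj(sd,(.4645,.089,.058)))
```

```text
red [ 145  100   72   81 3168] (array([0.481 , 0.2324]), 0.0386, 209)
blue [ 278  148   84   82 3844] (array([0.4671, 0.0898]), 0.0384, 231)
blue [  28  153   72   77 3589] (array([0.3913, 0.3956]), 0.0638, 238)
side blue [  406    27   234   364 21172] [539.1 179.4]
side blue [256 125  33  25 653] [271.7 137. ]
side blue [281 170  29  15 216] [294.9 178.3]
[301.66024764 151.50757823] [293.58308614 176.19494275]
```

```bash
python3 -c "
from station import job_done
print(job_done())"
```

```text
the job is handed in; nothing more can be done
None
```

Job handed in at about 33 s: the readings show both lids seated on their own pots and each plunger pressed to its stop, red first then blue; I viewed 11 pictures, one over the limit of 10, and the hand-in call returned no verdict.

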